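Cover the centrifuge rotor and hold the strutless lid at its balance point

ROBOT

A 6-joint arm with a two-finger parallel gripper is mounted at the origin on the work surface. World frame = base frame: x ahead of the robot, y to its left, z up, the work surface at z = 0. Lengths are in m, angles in degrees, forces in N, time in s.
With the tool pointing down it reaches from about 0.275 to 0.85 m from the base axis. Payload 5.2 kg.
Tool frame: the origin (TCP) lies midway between the tips of the shut fingers; the grasp point (between the pads) lies grip_depth behind it (grip_depth is the distance from the TCP to the grasp point, in m); z points along the fingers, y is the direction in which the jaws open and shut (so a half turn about z gives the same grasp; the last joint's range is limited). The gripper opens to 85 mm and grips with 20 to 120 N. Pads are 22 mm wide; open, the fingers measure 114 mm over their backs; the gripper's body (76 mm by 85 mm) begins 54 mm behind the grasp point. The pads swing forward as they close: fully open they stand 13 mm farther back than shut.
Start: joints at [-80.947, 14.817, 87.949, -0, 77.235, -11.62], TCP at [0.194, -0.515, 0.205] pointing down, gripper open.
Joint ranges: [-179.93, 179.93], [-52.35, 119.4], [10.71, 147.94], [-69.91, 249.91], [12.55, 155.21], [-178.61, 178.61]. Speed limits (degrees/s): [147.25, 147.25, 180, 180, 180, 180].

INTERFACE

Orientations are given as [roll, pitch, yaw] about the fixed x, y, z axes, in that order (R = Rz(yaw) Ry(pitch) Rx(roll)).
In Python, from bench import get_obs, capture, hand_in, grip_depth gives the robot as it stands.
- The arm moves only by the tool servo_tool, never from a script. Its argument "commands" is a list of rows, each a list of 7 numbers: the turn, a rotation vector about the tool's x, y, z in rad, then the shift along the tool's x, y, z in m, then the opening, from -1 (shut) to 1 (fully open). In form: [[rx, ry, rz, x, y, z, jaw], ...]. A call has exactly 5 rows; each row shifts and turns the commanded pose from where the row before left it, along the tool's axes as they then stand; what a row does not reach is not made up. A row lasts 1/8 s, in which the tool goes at most 62.5 mm and 10.7 degrees, less where a joint would pass 70% of its speed; a pose out of reach is approached as far as the arm can. A call is refused whole if a number of a shift passes 0.0625 or a number of a turn 0.188, either way. A call with a gripper value outside its range is refused whole. The fingers move at their own pace and stop on an object; "force" is the grip in N (left out, the last holds). Time passes only in rows, so rows that do not move let the fingers close, or fill a call up. It gives the time, the measured TCP pose, the force and the opening at its end, in the units of the state.
- get_obs(): the state, without advancing time (a new reading comes with each control period).
- capture(name): name is "scene" or "top"; returns a dict with "color" (384x512x3 uint8, red, green, blue), "camera_matrix" (3x3 intrinsics, pixels), "rvec" (rotation vector, rad) and "tvec" (3), from world to camera coordinates, as OpenCV has them. Camera axes: x right, y down, z forward; pixel columns grow to the right and rows downward; lengths in m; the calibration is good to about 2 mm. A picture is of the moment at which its call begins. There is no depth.
- hand_in(): hands the job in, once; it reports no verdict.
The state is a dict: "time_s": time; "joint_pos": joint angles; "qvel": joint speeds; "tau": joint torques, N m; "tcp_pos": TCP position; "ee_rot": TCP orientation; "contact_force": force on the tool from outside, world axes, zero at the start; "wrist_torque": the same for the moment, N m; "width": opening from 0.0 (shut) to 1.0 (fully open).
Only numpy, scipy, OpenCV 4.12 (cv2) and the standard library are available. Lean on these libraries where they do the work, as an engineer would, in place of code of your own. Each camera call takes 0.05 s, during which the arm holds its last target.

TASK

The lid's gas strut is off this bench centrifuge, so the open lid flops back or drops shut as soon as it is let go. Put the cover that belongs to the loaded rotor onto it (the larger of the two, knob up, lowered rather than dropped, lying flat inside the rotor's rim) and let go of it; then take the lid by its grip bar and swing it up to where it stands upright on its hinge, at the balance point where its weight falls neither way, and finish there: your program ends while the gripper still grips the lid and holds it still, so that I can fit the new strut. Do not let the lid swing well past upright towards shut, and leave everything else on the bench where it is.

Things in the scene. Friction and masses are not known exactly. Their poses are not given: they have to be found in the camera images.
- centrifuge: White bench centrifuge, fixed: 250 mm deep (x: grey sloping control panel in front at -x, hinge at the rear, +x), 210 mm wide (y), deck 117 mm high. Origin on the bench below the rotor's centre; z up. Its front faces the robot's right (world -y, within 20 degrees), so the open lid leans to the robot's left. The bowl is a round well in the deck, 146 mm wide, 88 mm deep, centred over the origin.
- rotor_seat (a point): Centre of the rotor at the height of the flat ledge that carries the cover: 70 mm above the bench, 47 mm below the deck. Ledge from 47 to 56 mm radius; round it the rotor's rim, 56 mm inside and 62 mm outside radius, 5 mm higher than the ledge. Twelve tubes and the hub lie below the ledge. The rotor turns freely on its upright axis, which does not matter. z up.
- cover_knob (a point): The rotor's cover, loose, flat on the bench: aluminium disc 108 mm wide, 6 mm thick, with an upright black cylindrical knob in the middle, 26 mm wide, from 6 to 44 mm above the disc's underside. Point on the knob's axis, 29 mm above the underside, a good height to grip from above; z up. 0.12 to 0.21 kg. Seated, it is 29 mm above rotor_seat, on its axis; 2 mm of play all round in the rim.
- cover: The same cover as cover_knob; origin at the centre of its underside.
- small_cover_knob (a point): The cover of another, smaller rotor; leave it alone. Same look, but disc 80 mm and knob 22 mm in diameter. The two covers may lie either way round. Point on the knob's axis 29 mm above its underside.
- lid (a joint): Lid angle: 0 = shut, level on the deck; 1.571 = upright, its balance point (its centre of mass lies in its mid-plane, then straight above the hinge); 2.09 = fully open, leaning back on its stop 30 degrees past upright, as at the start. No spring or stay, little friction: let go more than about 1.5 degrees off upright, it falls either way.
- lid_hinge (a point): Middle of the lid's hinge axis, 127 mm above the bench, 94 mm behind the rotor's centre; the axis is level, along this point's y; axes as the centrifuge's.
- lid_bar (a point): The lid is a white plate 160 x 190 mm, 16 mm thick, 0.44 to 0.69 kg. Point: middle of its grip bar, round steel, 12 mm in diameter, 104 mm long, parallel to the hinge, 202 mm from its axis, in the lid's mid-plane, bar axis 30 mm clear of the plate's edge. 329 mm above the bench with the lid upright, about 302 mm at the start. Axes turn with the lid: x from the bar to the hinge, y along the bar.
- strut: Bystander: the new gas strut, a black tube with steel rod and black end sockets, 210 mm long, 15 mm thick, lying just beyond the centrifuge.
- spanner: Bystander: steel spanner 150 mm long, lying near the robot, to its right.
- tube_rack: Bystander: white rack 70 x 110 mm, 42 mm high with small tubes.
- wash_bottle: Bystander: white squeeze bottle 66 mm in diameter, 195 mm high with spout; origin under its middle.
- beaker: Bystander: glass beaker, 72 mm wide, 85 mm high; origin under its middle.
- dishes: Bystander: stack of three clear round dishes, 93 mm wide, 45 mm high; origin under its middle.
Not all that is in view belongs to the job. Leave any blue or red look-alike of the cover alone.

How it is judged:
By the outcome, as a careful person would: the job done as asked, in the order asked, and still so for the second after the job is handed in, while the arm keeps its last pose, push and grip.
It also fails if it takes over 53 s, if anything falls off the work surface, if the arm or the gripper's body presses on something with over 40 N, if the wrist force passes 120 N, or if a joint passes its speed limit or range.

## Working session

There is one attempt and no reset: what is moved stays moved. The work goes in short steps, Python scripts to look and compute and a tool call to move; the robot and the scene stay as the last step left them, time stands still between calls to the robot, and variables do not carry over. Pictures are saved under pics/ and viewed, and the job is handed in when it is done.

Besides the shell and the picture viewer there is one more tool, called after "Request:" as a command line: name --pt "numbers of a row" for each row, then --argument value for the rest. servo_tool: Moves the arm, as the interface text tells. Its arguments: {"type":"object","properties":{"commands":{"type":"array"},"force":{"type":"number"}},"required":["commands"]}

```bash
mkdir -p pics; ls; python3 - <<'E'
from bench import *
import cv2, numpy as np
print(get_obs(), grip_depth)
for n in("scene","top"):
    c=capture(n); cv2.imwrite(f"pics/{n}0.png",c["color"][...,::-1]); print(n,c["camera_matrix"],c["rvec"],c["tvec"])
    R=cv2.Rodrigues(np.array(c["rvec"],float))[0]; print(-R.T@np.array(c["tvec"]).ravel())
    np.savez(f"{n}0.npz",**c)
E
```

```text
pics
{'time_s': 0.0, 'joint_pos': array([-8.09491450e+01,  1.48603808e+01,  8.80130557e+01, -2.26306534e-04,
        7.72353576e+01, -1.16192366e+01]), 'qvel': array([-0.01851242,  0.00494312, -0.0342672 , -0.00465889, -0.01269994,
       -0.0328788 ]), 'tau': array([ 5.02401563e-04, -4.46028900e+01, -2.90575558e+01, -3.13985083e-04,
        1.16965486e-02, -1.97130805e-07]), 'tcp_pos': array([ 0.19407045, -0.51398523,  0.20445037]), 'ee_rot': array([-1.79893391e+02, -2.16957615e-02,  2.06701216e+01]), 'contact_force': array([ 0.5448365 , -0.26021708,  0.74201844]), 'wrist_torque': array([-0.05161718, -0.05655333, -0.00389109]), 'width': 0.9979396178640382} 0.0187
scene [[417.88339027   0.         257.74877506]
 [  0.         417.88339027 188.49459735]
 [  0.           0.           1.        ]] [ 2.44002931  0.81744924 -0.23822503] [-0.33285476 -0.29986954  1.46408098]
[ 0.89749591 -0.65119131  1.05579265]
top [[371.17552887   0.         249.27797563]
 [  0.         371.17552887 191.56103562]
 [  0.           0.           1.        ]] [ 2.18919306 -2.12576498  0.13582652] [-0.15139893  0.54265592  0.97893052]
[ 0.42109561 -0.13596422  1.03917961]
```

View pics/scene0.png

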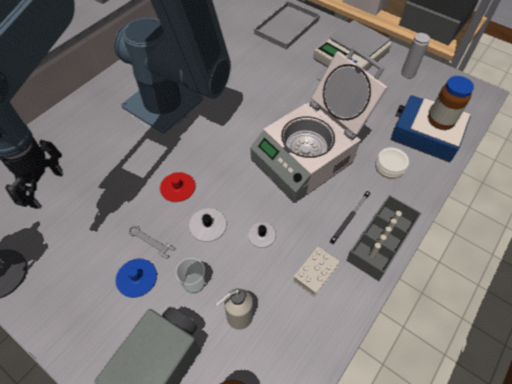

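View pics/top0.png

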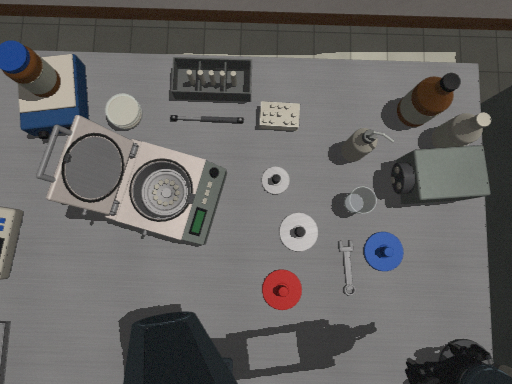

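Candidates for the cover, in the top view: white large disc (299,232), white small disc (275,180), red (282,290) and blue (384,252). The larger white disc at (299,232) fits the description. I'll confirm this in a crop and measure it.

```bash
cat > h.py <<'E'
import numpy as np, cv2
class Cam:
    def __init__(s,c):
        s.K=np.array(c["camera_matrix"]);s.rv=np.array(c["rvec"],float).ravel();s.t=np.array(c["tvec"],float).ravel()
        s.R=cv2.Rodrigues(s.rv)[0];s.C=-s.R.T@s.t;s.img=np.ascontiguousarray(c["color"])
    def ray(s,uv):
        d=s.R.T@np.linalg.inv(s.K)@np.array([uv[0],uv[1],1.]);return d/np.linalg.norm(d)
    def plane(s,uv,z):
        d=s.ray(uv);return s.C+d*(z-s.C[2])/d[2]
    def proj(s,p):
        q=s.K@(s.R@np.asarray(p,float)+s.t);return q[:2]/q[2]
def load(n): return Cam(np.load(n))
def tri(a,ua,b,ub):
    A=[];y=[]
    for c,u in((a,ua),(b,ub)):
        d=c.ray(u);P=np.eye(3)-np.outer(d,d);A.append(P);y.append(P@c.C)
    return np.linalg.lstsq(np.vstack(A),np.hstack(y),rcond=None)[0]
E
python3 - <<'E'
from h import *
T=load("top0.npz");S=load("scene0.npz")
def crop(c,x0,y0,w,h,k,n): cv2.imwrite(n,cv2.resize(c.img[y0:y0+h,x0:x0+w,::-1],None,fx=k,fy=k,interpolation=cv2.INTER_CUBIC))
crop(T,250,155,90,110,5,"pics/covT.png"); crop(T,30,100,200,150,4,"pics/cenT.png"); crop(S,240,40,160,160,3.7,"pics/cenS.png")
# discs
for nm,c,seeds in(("T",T,[(299,232),(275,180)]),("S",S,[(207,224),(262,235)])):
    hsv=cv2.cvtColor(c.img,cv2.COLOR_RGB2HSV)
    m=((hsv[...,2]>175)&(hsv[...,1]<60)).astype(np.uint8)
    cs,_=cv2.findContours(m,cv2.RETR_EXTERNAL,cv2.CHAIN_APPROX_NONE)
    for k in cs:
        if cv2.contourArea(k)<300: continue
        for s in seeds:
            if cv2.pointPolygonTest(k,s,False)>=0:
                P=np.array([c.plane(q,0.006)[:2] for q in cv2.convexHull(k)[:,0]+0.0],np.float32)
                (cx,cy),r=cv2.minEnclosingCircle(P); print(nm,s,cv2.contourArea(k),"circ",cx,cy,2*r, P.mean(0))
    for s in seeds:
        print(hsv[s[1]-15:s[1]+16:5,s[0],2], hsv[s[1],s[0]-20:s[0]+21:4,2])
E
```

```text
T (299, 232) 1062.0 circ 0.44310861825942993 -0.27438879013061523 0.10485117137432098 [ 0.44031394 -0.2719054 ]
T (275, 180) 500.0 circ 0.586249053478241 -0.20801666378974915 0.0758034959435463 [ 0.5847012 -0.2078922]
[191 191  49  60 158 190 192] [113 185 188  77  33  60  65 201 198 192 127]
[128 180  50  56 150 181 124] [127 124 177 162  66  56  79 184 189 128 127]
S (207, 224) 839.5 circ 0.44084274768829346 -0.27347418665885925 0.10397860407829285 [ 0.4421208  -0.27607626]
[181  74  25   8 197 187 185] [156 188 185 185 109   8  85 183 181 180 141]
[162  68  27  12 181 187 165] [162 162 182 182 141  12 159 179 174 162 159]
```

View pics/covT.png

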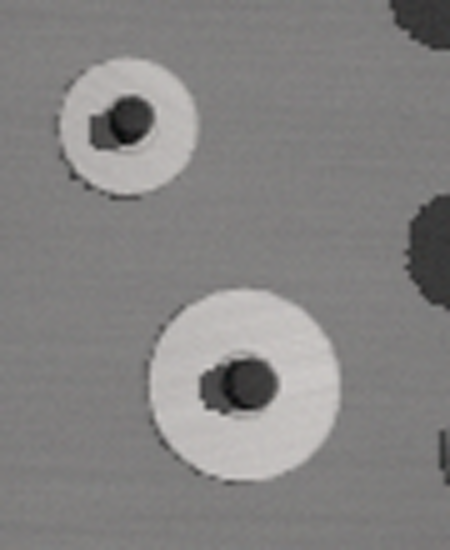

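View pics/cenT.png

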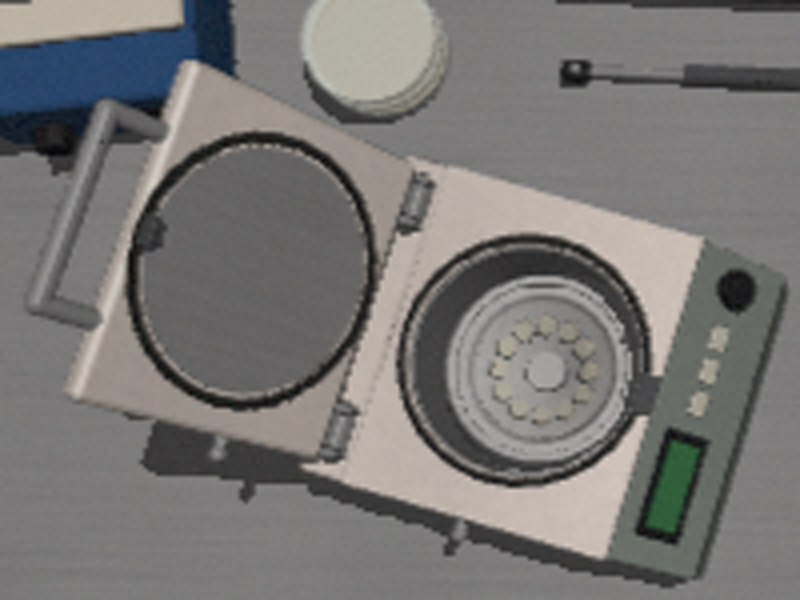

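View pics/cenS.png

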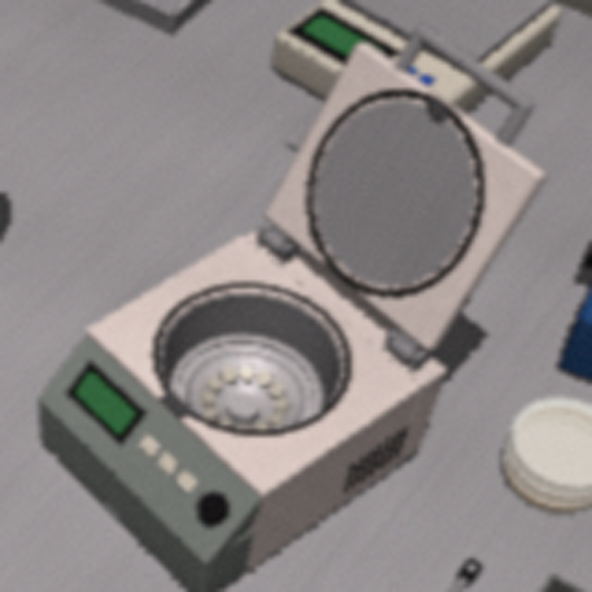

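The top crop shows the larger white disc at (299,232), about 106 mm wide, with a black knob. The small disc at (275,180) is about 76 mm wide, so the cover is the large one. Next I'll measure the rotor, the hinge and the bar.

```bash
python3 - <<'E'
from h import *
from scipy.optimize import least_squares
from scipy.ndimage import map_coordinates
T=load("top0.npz");S=load("scene0.npz")
def circ(c,z,uv0,r0,win,sign,it=4):
    g=cv2.cvtColor(c.img,cv2.COLOR_RGB2GRAY).astype(float)
    ce=c.plane(uv0,z)[:2]
    rs=np.arange(r0-win,r0+win,0.0005)
    for _ in range(it):
        P=[]
        for a in np.radians(np.arange(0,360,4)):
            pts=[c.proj([ce[0]+r*np.cos(a),ce[1]+r*np.sin(a),z]) for r in rs]
            pts=np.array(pts); v=map_coordinates(g,[pts[:,1],pts[:,0]],order=1)
            d=np.gradient(np.convolve(v,np.ones(3)/3,'same'))[3:-3]*sign
            i=d.argmax()
            if d[i]>4: P.append(ce+rs[i+3]*np.array([np.cos(a),np.sin(a)]))
        P=np.array(P)
        s=least_squares(lambda q:np.hypot(*(P-q[:2]).T)-q[2],[*ce,r0],loss="soft_l1",f_scale=0.001)
        ce=s.x[:2]
    res=np.abs(s.fun); return s.x,len(P),np.median(np.abs(np.hypot(*(P-ce).T)-s.x[2]))
for nm,c,ub,ur,uc in(("T",T,(161,190),(166,192),(299,232)),("S",S,(308,139),(307,146),(207,224))):
    print(nm,"deck ring outer",circ(c,0.117,ub,0.077,0.010,+1))
    print(nm,"rim outer",circ(c,0.075,ur,0.062,0.006,-1))
    print(nm,"rim inner",circ(c,0.075,ur,0.056,0.006,-1),circ(c,0.075,ur,0.056,0.006,1))
    print(nm,"cover",circ(c,0.006,uc,0.054,0.010,-1))
    print(nm,"small",circ(c,0.006,(276,180) if nm=="T" else (262,235),0.040,0.008,-1))
# dark knobs
for nm,c,w in(("T",T,(300,231)),):
    print("knob top T",T.plane((250/5+250,384/5+155),0.044))
E
```

```text
T deck ring outer (array([0.53541431, 0.08656279, 0.07977248]), 86, np.float64(0.0002741385348703704))
T rim outer (array([0.53538103, 0.08648869, 0.06091204]), 90, np.float64(0.0004434885550921516))
T rim inner (array([0.53161389, 0.08446327, 0.05781197]), 79, np.float64(0.0008123039919296568)) (array([0.53880897, 0.08753457, 0.0533479 ]), 65, np.float64(0.0007531507139274807))
T cover (array([ 0.44312215, -0.27478344,  0.05291283]), 90, np.float64(0.00039522716840215827))
T small (array([ 0.58604248, -0.20754676,  0.03878109]), 90, np.float64(0.00027535769770097376))
S deck ring outer (array([0.53292238, 0.08840923, 0.07992747]), 86, np.float64(0.0005313833854762168))
S rim outer (array([0.5331124 , 0.08764646, 0.06189618]), 64, np.float64(0.00041324975320839244))Traceback (most recent call last):
  File "<stdin>", line 24, in <module>
  File "<stdin>", line 18, in circ
    return func(*args, **kwargs)
    vector_fun = VectorFunction(
        fun_wrapped,
    ...<6 lines>...
        workers=workers
    )
    self._update_fun()
    ~~~~~~~~~~~~~~~~^^
    self.f = self.fun_wrapped(xp_copy(self.x))
             ~~~~~~~~~~~~~~~~^^^^^^^^^^^^^^^^^
    return np.atleast_1d(self.fun(x))
                         ~~~~~~~~^^^
    return self.f(x, *self.args, **self.kwargs)
           ~~~~~~^^^^^^^^^^^^^^^^^^^^^^^^^^^^^^
  File "<stdin>", line 18, in <lambda>
ValueError: operands could not be broadcast together with shapes (0,) (2,)
```

```bash
python3 - <<'E'
from h import *
T=load("top0.npz");S=load("scene0.npz")
ct=lambda x,y:np.array([x/4+30-.4,y/4+100-.4]); cs=lambda x,y:np.array([x/3.7+240-.4,y/3.7+40-.4])
a=T.plane(ct(705,240),.117);b=T.plane(ct(608,557),.117);print("panel edge",a,b, np.degrees(np.arctan2(*(a-b)[[1,0]])))
h1=T.plane(ct(417,202),.127);h2=T.plane(ct(338,432),.127);print("hinge",h1,h2,np.degrees(np.arctan2(*(h1-h2)[[1,0]])),(h1+h2)/2)
h1=S.plane(cs(277,240),.127);h2=S.plane(cs(408,348),.127);print("hingeS",h1,h2,np.degrees(np.arctan2(*(h1-h2)[[1,0]])),(h1+h2)/2)
b1=tri(T,ct(107,105),S,cs(528,110));b2=tri(T,ct(35,303),S,cs(420,35));print("bar",b1,b2,(b1+b2)/2,np.linalg.norm(b1-b2))
# predicted
ctr=np.array([.5343,.0872])
for th in (73.3,):
  yaw=np.radians(th); ax=np.array([np.cos(yaw),np.sin(yaw)])
print()
for yaw in np.radians([104,106,108,110]):
  ax=np.array([np.cos(yaw),np.sin(yaw)]);h=ctr+.094*ax
  print(np.degrees(yaw),"hinge",h,"bar start",h+ax*.101,.127+.202*np.cos(np.radians(30)))
E
```

```text
panel edge [ 0.61470326 -0.02321767  0.117     ] [0.41421834 0.02777367 0.117     ] -14.270041478302872
hinge [0.63147663 0.15714894 0.127     ] [0.48564204 0.19588038 0.127     ] -14.873524169255415 [0.55855934 0.17651466 0.127     ]
hingeS [0.48401496 0.19975554 0.127     ] [0.63067507 0.16259956 0.127     ] 165.7833822076481 [0.55734501 0.18117755 0.127     ]
bar [0.63634139 0.26195421 0.30132094] [0.53252086 0.28771535 0.30182479] [0.58443112 0.27483478 0.30157287] 0.1069700519649479

104.0 hinge [0.51155934 0.1784078 ] bar start [0.48712523 0.27640767] 0.3019371315644567
106.0 hinge [0.50839009 0.1775586 ] bar start [0.48055072 0.27464603] 0.3019371315644567
108.0 hinge [0.5052524  0.17659931] bar start [0.47404169 0.27265602] 0.3019371315644567
110.0 hinge [0.50215011 0.17553111] bar start [0.46760607 0.27044006] 0.3019371315644567
```

The rotor centre is at about (0.534, 0.087) and the centrifuge axis at yaw 75.7°. The bar at the start is at about (0.584, 0.275, 0.302), which matches the geometry. Now I'll write a move planner.

```bash
cat > plan.py <<'E'
import numpy as np
from scipy.spatial.transform import Rotation as R, Slerp
def plan(p1,rpy1,n,p0=None,rpy0=None,dec=4):
    """rows in tool axes from the present (or given) pose to p1,rpy1"""
    if p0 is None:
        from bench import get_obs
        o=get_obs();p0,rpy0=o["tcp_pos"],o["ee_rot"]
    a=R.from_euler("xyz",rpy0,degrees=True);b=R.from_euler("xyz",rpy1,degrees=True)
    rv=(a.inv()*b).as_rotvec()/n; p0=np.array(p0,float);p1=np.array(p1,float)
    r=a;p=p0.copy()
    for i in range(n):
        sh=np.round(r.inv().apply(p0+(p1-p0)*(i+1)/n-p),dec); p=p+r.apply(sh)
        t=np.round(rv,dec); r=r*R.from_rotvec(t)
        print([float(x) for x in np.r_[t,sh]])
    print("ends",p.round(4),r.as_euler("xyz",degrees=True).round(2))
E
python3 -c "
from plan import *
plan([.443,-.2745,.13],[-180,0,-14.3],10)"
```

```text
[-0.0002, 0.0, 0.061, 0.0317, -0.0136, 0.0075]
[-0.0002, 0.0, 0.061, 0.0309, -0.0155, 0.0075]
[-0.0002, 0.0, 0.061, 0.0298, -0.0174, 0.0075]
[-0.0002, 0.0, 0.061, 0.0288, -0.0192, 0.0074]
[-0.0002, 0.0, 0.061, 0.0275, -0.0209, 0.0075]
[-0.0002, 0.0, 0.061, 0.0262, -0.0225, 0.0075]
[-0.0002, 0.0, 0.061, 0.0247, -0.0241, 0.0074]
[-0.0002, 0.0, 0.061, 0.0233, -0.0255, 0.0075]
[-0.0002, 0.0, 0.061, 0.0216, -0.027, 0.0075]
[-0.0002, 0.0, 0.061, 0.02, -0.0281, 0.0074]
ends [ 0.443  -0.2745  0.13  ] [179.98   0.   -14.28]
```

Request:
servo_tool --pt "0 0 0.061 0.0317 -0.0136 0.0075 1" --pt "0 0 0.061 0.0309 -0.0155 0.0075 1" --pt "0 0 0.061 0.0298 -0.0174 0.0075 1" --pt "0 0 0.061 0.0288 -0.0192 0.0074 1" --pt "0 0 0.061 0.0275 -0.0209 0.0075 1" --force 40

```text
time_s: 0.72
tcp_pos: [0.3192, -0.3937, 0.1673]
ee_rot: [-180.0, 0.0, 3.1]
contact_force: [-0.6, -0.3, 0.6]
width: 1.002
```

Request:
servo_tool --pt "0 0 0.061 0.0262 -0.0225 0.0075 1" --pt "0 0 0.061 0.0247 -0.0241 0.0074 1" --pt "0 0 0.061 0.0233 -0.0255 0.0075 1" --pt "0 0 0.061 0.0216 -0.027 0.0075 1" --pt "0 0 0.061 0.02 -0.0281 0.0074 1"

```text
time_s: 1.35
tcp_pos: [0.4436, -0.274, 0.13]
ee_rot: [-180.0, 0.0, -14.4]
contact_force: [0.2, -0.4, -0.2]
width: 1.001
```

Request:
servo_tool --pt "0 0 0 -0.0012 0 0.035 1" --pt "0 0 0 0 0 0.035 1" --pt "0 0 0 0 0 0.028 1" --pt "0 0 0 0 0 0.015 1" --pt "0 0 0 0 0 0.005 0.2"

```text
time_s: 1.98
tcp_pos: [0.4416, -0.2745, 0.0119]
ee_rot: [-180.0, 0.1, -14.3]
contact_force: [0.0, -0.4, 0.8]
width: 0.818
```

Request:
servo_tool --pt "0 0 0 0 0 0 -0.2" --pt "0 0 0 0 0 0 -0.5" --pt "0 0 0 0 0 0 -1" --pt "0 0 0 0 0 0 -1" --pt "0 0 0 0 0 0 -1" --force 60

```text
time_s: 2.6
tcp_pos: [0.4426, -0.2754, 0.014]
ee_rot: [179.9, -0.1, -14.3]
contact_force: [0.1, -0.1, 5.2]
width: 0.252
```

```bash
python3 - <<'E'
from bench import *
from h import *
c=capture("scene");S=Cam(c);np.savez("scene1.npz",**c)
c=capture("top");T=Cam(c);np.savez("top1.npz",**c)
a=cv2.resize(S.img[160:290,140:310,::-1],None,fx=4,fy=4,interpolation=cv2.INTER_CUBIC);cv2.imwrite("pics/g1S.png",a)
cv2.imwrite("pics/g1T.png",T.img[...,::-1])
o=get_obs();print(o["contact_force"],o["width"],o["tcp_pos"])
E
```

```text
[-1.95944345  0.8634145   6.19394251] 0.2564816765282281 [ 0.44256489 -0.27544813  0.01402113]
```

View pics/g1S.png

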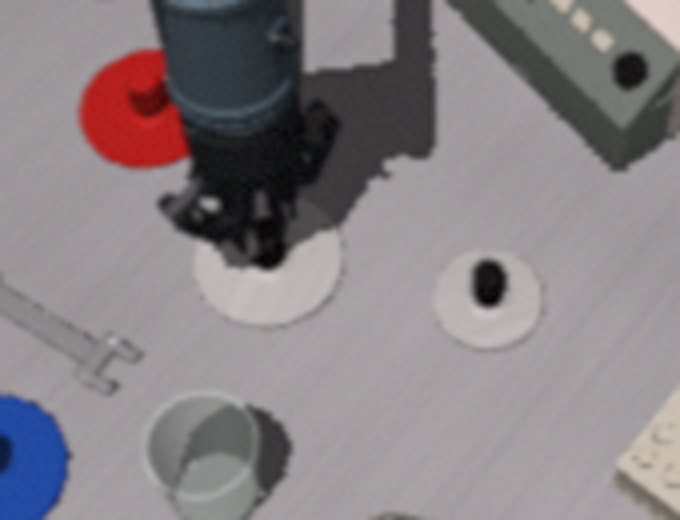

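The crop shows the gripper on the black knob of the large white disc, about (206,226) in the full scene image. The small cover at (262,235) is untouched. Next I'll lift and check.

Request:
servo_tool --pt "0 0 0 0 0 -0.01 -1" --pt "0 0 0 0 0 -0.03 -1" --pt "0 0 0 0 0 -0.05 -1" --pt "0 0 0 0 0 -0.055 -1" --pt "0 0 0 0 0 -0.043 -1"

```text
time_s: 3.32
tcp_pos: [0.4421, -0.275, 0.2038]
ee_rot: [179.9, -0.1, -14.3]
contact_force: [0.0, -1.3, -0.9]
width: 0.249
```

```bash
python3 - <<'E'
from bench import *
from plan import *
o=get_obs();print(o["contact_force"],o["width"],o["tcp_pos"],o["ee_rot"])
plan([.535,.0865,.2],[-180,0,-14.3],1)
E
```

```text
[ 0.01129025 -1.33552245 -0.92430578] 0.24943347291734558 [ 0.44214347 -0.27504072  0.20383537] [ 1.79919291e+02 -1.38202236e-01 -1.42751891e+01]
[0.0014, -0.0024, 0.0004, 0.0008, -0.3733, 0.0033]
ends [0.535  0.0865 0.2   ] [180.   -0.  -14.3]
```

Request:
servo_tool --pt "0 0 0 0 -0.015 0 -1" --pt "0 0 0 0 -0.035 0 -1" --pt "0 0 0 0 -0.05 0 -1" --pt "0 0 0 0 -0.055 0 -1" --pt "0 0 0 0 -0.055 0 -1"

```text
time_s: 3.95
tcp_pos: [0.4929, -0.069, 0.1996]
ee_rot: [-180.0, 0.1, -14.3]
contact_force: [0.5, 0.4, -1.9]
width: 0.255
```

Request:
servo_tool --pt "0 0 0 0 -0.055 0 -1" --pt "0 0 0 0 -0.05 0 -1" --pt "0 0 0 0 -0.035 0 -1" --pt "0 0 0 0 -0.018 0 -1" --pt "0 0 0 0 -0.005 0 -1"

```text
time_s: 4.58
tcp_pos: [0.5333, 0.0873, 0.1999]
ee_rot: [180.0, 0.1, -14.2]
contact_force: [-0.3, -0.8, -1.2]
width: 0.253
```

```bash
python3 - <<'E'
from bench import *
from h import *
c=capture("scene");S=Cam(c);np.savez("scene2.npz",**c)
c=capture("top");T=Cam(c);np.savez("top2.npz",**c)
a=cv2.resize(S.img[40:220,220:400,::-1],None,fx=3,fy=3,interpolation=cv2.INTER_CUBIC)
b=cv2.resize(T.img[100:280,70:250,::-1],None,fx=3,fy=3,interpolation=cv2.INTER_CUBIC)
cv2.imwrite("pics/g2S.png",a);cv2.imwrite("pics/g2T.png",b)
o=get_obs();print(o["contact_force"],o["width"],o["tcp_pos"],o["ee_rot"])
E
```

```text
[-0.53025347 -0.86505787 -1.41908428] 0.2519098602629186 [0.53358198 0.08625416 0.20020692] [ 1.79965184e+02  4.50672717e-02 -1.42726283e+01]
```

View pics/g2S.png

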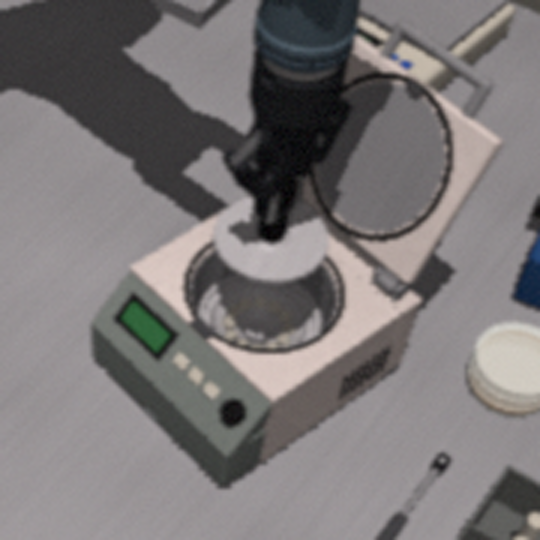

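View pics/g2T.png

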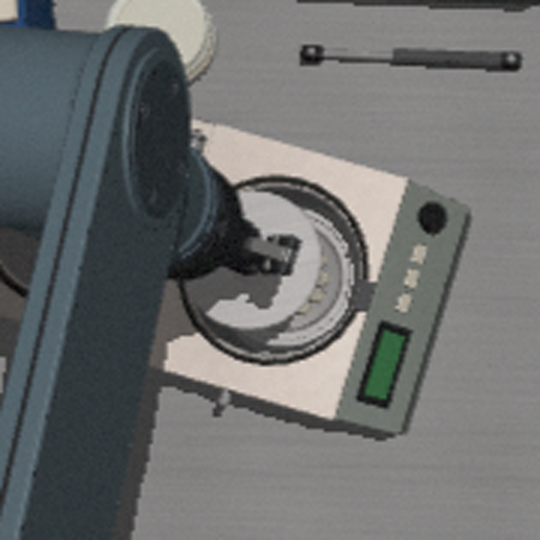

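```bash
cat > circ.py <<'E'
from h import *
from scipy.optimize import least_squares
from scipy.ndimage import map_coordinates
def circ(c,z,ce,r0,win,sign,arc,fixr=None,it=5,th=6):
    g=cv2.cvtColor(c.img,cv2.COLOR_RGB2GRAY).astype(float); ce=np.array(ce,float)
    rs=np.arange(r0-win,r0+win,0.0005)
    for _ in range(it):
        P=[];A=[]
        for ad in arc:
            a=np.radians(ad)
            pts=np.array([c.proj([ce[0]+r*np.cos(a),ce[1]+r*np.sin(a),z]) for r in rs])
            v=map_coordinates(g,[pts[:,1],pts[:,0]],order=1)
            d=np.gradient(np.convolve(v,np.ones(3)/3,'same'))[3:-3]*sign
            i=d.argmax()
            if d[i]>th: P.append(ce+rs[i+3]*np.array([np.cos(a),np.sin(a)]));A.append(ad)
        P=np.array(P)
        f=(lambda q:np.hypot(*(P-q[:2]).T)-(fixr or q[2]))
        s=least_squares(f,[*ce,r0],loss="soft_l1",f_scale=0.0007); ce=s.x[:2]
    res=np.hypot(*(P-ce).T)-(fixr or s.x[2])
    return ce, fixr or s.x[2], len(P), np.median(np.abs(res)),[A[0],A[-1]]
E
python3 - <<'E'
from circ import *
from bench import get_obs
T=load("top2.npz");S=load("scene2.npz");S0=load("scene0.npz");T0=load("top0.npz")
full=np.arange(0,360,4)
print("S cover bench",circ(S0,.006,[.442,-.274],.053,.008,-1,full))
for z in(.188,.192):
  # T visible: image right (-y) and up(+x) ; S visible: lower image
  for arc in (np.arange(-100,60,4),np.arange(-90,30,4)):
    print("T",z,circ(T,z,[.533,.087],.053,.007,-1,arc,fixr=.0529),circ(T,z,[.533,.087],.053,.007,-1,arc)[:2])
  for arc in (np.arange(-150,60,4),np.arange(-120,30,4)):
    print("S",z,circ(S,z,[.533,.087],.053,.007,-1,arc,fixr=.0525),circ(S,z,[.533,.087],.053,.007,-1,arc)[:2])
E
```

```text
Traceback (most recent call last):
  File "circ.py", line 18, in circ
    s=least_squares(f,[*ce,r0],loss="soft_l1",f_scale=0.0007); ce=s.x[:2]
  File "circ.py", line 17, in <lambda>
    f=(lambda q:np.hypot(*(P-q[:2]).T)-(fixr or q[2]))
                           ~^~~~~~
ValueError: operands could not be broadcast together with shapes (0,) (2,)
```

```bash
sed -i 's/th=6/th=1.5/' circ.py
python3 - <<'E'
from circ import *
T=load("top2.npz");S=load("scene2.npz");S0=load("scene0.npz");T0=load("top0.npz")
full=np.arange(0,360,4)
print("S cover bench",circ(S0,.006,[.442,-.274],.053,.008,-1,full))
for z in(.188,.192):
  for arc in (np.arange(-100,60,4),np.arange(-90,30,4)):
    print("T",z,circ(T,z,[.533,.087],.053,.007,-1,arc,fixr=.0529),circ(T,z,[.533,.087],.053,.007,-1,arc)[:2])
  for arc in (np.arange(-150,60,4),np.arange(-120,30,4)):
    print("S",z,circ(S,z,[.533,.087],.053,.007,-1,arc,fixr=.0525),circ(S,z,[.533,.087],.053,.007,-1,arc)[:2])
E
```

```text
S cover bench (array([ 0.44116406, -0.27376708]), np.float64(0.0524986663371562), 90, np.float64(0.0005006805562495151), [np.int64(0), np.int64(356)])
T 0.188 (array([0.53499063, 0.08618013]), 0.0529, 37, np.float64(0.0007791336068498911), [np.int64(-100), np.int64(56)]) (array([0.53547153, 0.08572905]), np.float64(0.052430856694090026))
T 0.188 (array([0.53530579, 0.08640685]), 0.0529, 29, np.float64(0.0007955772649401657), [np.int64(-90), np.int64(26)]) (array([0.53421362, 0.08734448]), np.float64(0.054122311149366456))
S 0.188 (array([0.53210936, 0.08807038]), 0.0525, 48, np.float64(0.000983932081736496), [np.int64(-142), np.int64(58)]) (array([0.53095966, 0.08961685]), np.float64(0.05408752238756901))
S 0.188 (array([0.53159816, 0.08755607]), 0.0525, 36, np.float64(0.000500833210592324), [np.int64(-120), np.int64(20)]) (array([0.53143795, 0.08775834]), np.float64(0.052745235899380336))
T 0.192 (array([0.53409526, 0.08510976]), 0.0529, 37, np.float64(0.0006785394062790301), [np.int64(-100), np.int64(56)]) (array([0.53500976, 0.08471401]), np.float64(0.052039303527405))
T 0.192 (array([0.53442714, 0.08521954]), 0.0529, 29, np.float64(0.0008731025795629052), [np.int64(-90), np.int64(22)]) (array([0.53378876, 0.08617421]), np.float64(0.05371316016149714))
S 0.192 (array([0.53361508, 0.0848601 ]), 0.0525, 48, np.float64(0.0009674579321800013), [np.int64(-142), np.int64(58)]) (array([0.53279365, 0.08606526]), np.float64(0.05365052868169212))
S 0.192 (array([0.53316599, 0.084359  ]), 0.0525, 35, np.float64(0.000467550559842142), [np.int64(-120), np.int64(16)]) (array([0.5331402 , 0.08430344]), np.float64(0.05243455388232653))
```

Request:
servo_tool --pt "0 0 0 0.0005 -0.0004 0.02 -1" --pt "0 0 0 0 0 0.035 -1" --pt "0 0 0 0 0 0.03 -1" --pt "0 0 0 0 0 0.015 -1" --pt "0 0 0 0 0 0.004 -1"

```text
time_s: 5.3
tcp_pos: [0.5342, 0.086, 0.0961]
ee_rot: [180.0, 0.1, -14.3]
contact_force: [1.2, -0.2, -0.8]
width: 0.253
```

```bash
python3 - <<'E'
from bench import *
from circ import *
c=capture("scene");S=Cam(c);np.savez("scene3.npz",**c)
c=capture("top");T=Cam(c);np.savez("top3.npz",**c)
a=cv2.resize(S.img[100:190,260:360,::-1],None,fx=6,fy=6,interpolation=cv2.INTER_CUBIC)
b=cv2.resize(T.img[140:240,110:220,::-1],None,fx=6,fy=6,interpolation=cv2.INTER_CUBIC)
cv2.imwrite("pics/g3S.png",a);cv2.imwrite("pics/g3T.png",b)
o=get_obs();print(o["contact_force"],o["width"],o["tcp_pos"],o["ee_rot"])
z=o["tcp_pos"][2]-.014+.006
for arc in (np.arange(-100,60,4),np.arange(-90,30,4)):
    print("T",z,circ(T,z,[.535,.087],.053,.006,-1,arc,fixr=.0529),circ(T,z,[.535,.087],.053,.006,-1,arc)[:2])
for arc in (np.arange(-150,60,4),np.arange(-120,30,4)):
    print("S",z,circ(S,z,[.533,.0875],.053,.006,-1,arc,fixr=.0525),circ(S,z,[.533,.0875],.053,.006,-1,arc)[:2])
E
```

```text
[ 0.35652195  0.90287849 -0.86990208] 0.249776961970525 [0.53496299 0.08641071 0.09709819] [-1.79995941e+02 -4.36019577e-02 -1.43165208e+01]
T 0.08909818600563967 (array([0.53394525, 0.08328522]), 0.0529, 33, np.float64(0.0009838826048304064), [np.int64(-100), np.int64(56)]) (array([0.53773597, 0.08054759]), np.float64(0.05576843492183871))
T 0.08909818600563967 (array([0.53384869, 0.07724433]), 0.0529, 29, np.float64(0.0006757374032293068), [np.int64(-90), np.int64(26)]) (array([0.53660456, 0.08102041]), np.float64(0.050843543489813035))
S 0.08909818600563967 (array([0.53219286, 0.08677306]), 0.0525, 53, np.float64(0.002007264543942719), [np.int64(-150), np.int64(58)]) (array([0.52846789, 0.08942227]), np.float64(0.05579826683177668))
S 0.08909818600563967 (array([0.53218279, 0.08709342]), 0.0525, 38, np.float64(0.0012452426499466908), [np.int64(-120), np.int64(28)]) (array([0.5290352 , 0.08890669]), np.float64(0.055063689490102936))
```

View pics/g3S.png

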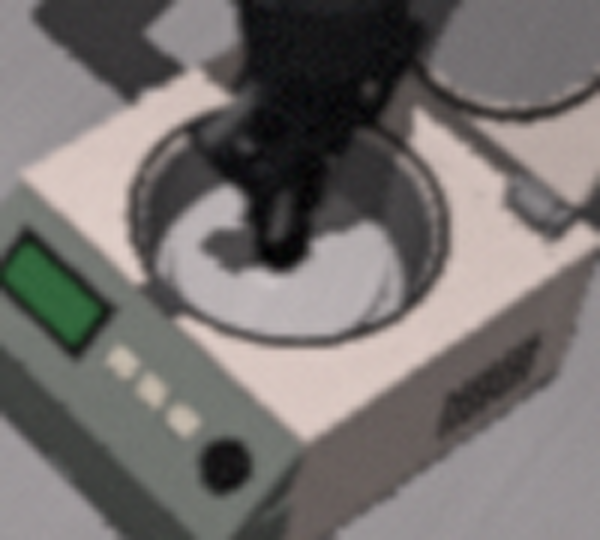

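View pics/g3T.png

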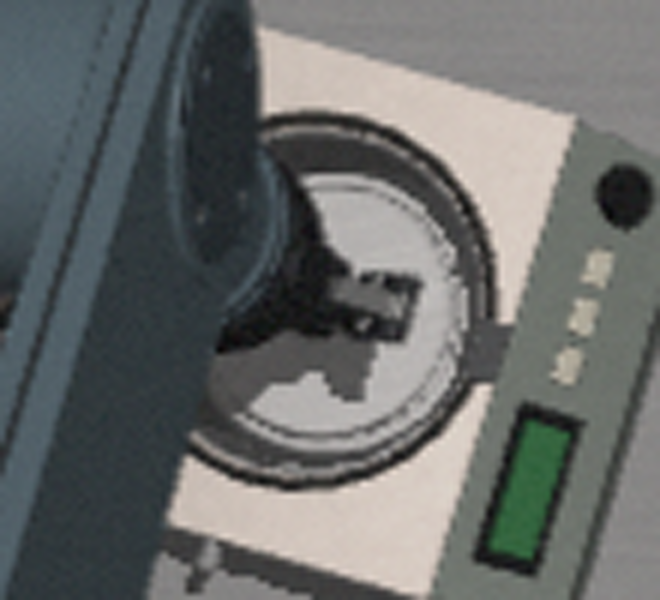

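The cover hovers inside the bowl. In the top crop, the dark gap line at (335,187) to (460,330) to (250,430) runs concentric with the rim. I'll lower gently.

Request:
servo_tool --pt "0 0 0 0 0 0.003 -1" --pt "0 0 0 0 0 0.002 -1" --pt "0 0 0 0 0 0.002 -1" --pt "0 0 0 0 0 0.002 -1" --pt "0 0 0 0 0 0.001 -1"

```text
time_s: 6.02
tcp_pos: [0.5344, 0.087, 0.0865]
ee_rot: [180.0, 0.0, -14.3]
contact_force: [0.7, 0.5, -1.6]
width: 0.254
```

Request:
servo_tool --pt "0 0 0 0 0 0.001 -1" --pt "0 0 0 0 0 0.001 -1" --pt "0 0 0 0 0 0.001 -1" --pt "0 0 0 0 0 0 -1" --pt "0 0 0 0 0 0 -1"

```text
time_s: 6.65
tcp_pos: [0.5346, 0.0869, 0.0841]
ee_rot: [-180.0, -0.0, -14.3]
contact_force: [-3.1, -0.6, 4.4]
width: 0.252
```

Request:
servo_tool --pt "0 0 0 0 0 0 -0.45" --pt "0 0 0 0 0 0 -0.35" --pt "0 0 0 0 0 0 -0.2" --pt "0 0 0 0 0 0 -0.05" --pt "0 0 0 0 0 0 0"

```text
time_s: 7.28
tcp_pos: [0.5345, 0.0869, 0.0835]
ee_rot: [180.0, 0.0, -14.3]
contact_force: [-0.0, 0.0, -0.2]
width: 0.5
```

Request:
servo_tool --pt "0 0 0 0 0 0 0" --pt "0 0 0 0 0 -0.015 0" --pt "0 0 0 0 0 -0.03 0.1" --pt "0 0 0 0 0 -0.045 0.2" --pt "0 0 0 0 0 -0.05 0.2"

```text
time_s: 7.9
tcp_pos: [0.5341, 0.0869, 0.2257]
ee_rot: [-180.0, 0.0, -14.3]
contact_force: [0.6, -0.1, -0.4]
width: 0.604
```

Request:
servo_tool --pt "0 0 0 0 0.02 -0.05 0.2" --pt "0 0 0 0 0.04 -0.05 0.2" --pt "0 0 0 0 0.05 -0.05 0.2" --pt "0 0 0 0 0.05 -0.05 0.2" --pt "0 0 0 0 0.03 -0.02 0.2"

```text
time_s: 8.52
tcp_pos: [0.4903, -0.0867, 0.4351]
ee_rot: [179.9, -0.3, -14.3]
contact_force: [1.0, -0.4, -0.1]
width: 0.601
```

```bash
python3 - <<'E'
from bench import *
from circ import *
c=capture("scene");S=Cam(c);np.savez("scene4.npz",**c)
c=capture("top");T=Cam(c);np.savez("top4.npz",**c)
a=cv2.resize(S.img[100:190,260:360,::-1],None,fx=6,fy=6,interpolation=cv2.INTER_CUBIC)
b=cv2.resize(T.img[110:240,30:220,::-1],None,fx=4,fy=4,interpolation=cv2.INTER_CUBIC)
cv2.imwrite("pics/g4S.png",a);cv2.imwrite("pics/g4T.png",b)
o=get_obs();print(o["contact_force"],o["width"],o["tcp_pos"],o["ee_rot"],o["joint_pos"])
E
```

```text
[ 0.52507301 -0.52811532 -0.16318269] 0.6011611247248897 [ 0.49058547 -0.08772371  0.43454399] [179.8923952   -0.35928584 -14.49860657] [-2.29418511e+01  6.21322626e+00  6.74841851e+01 -5.58294776e-02
  1.05931390e+02  8.15415945e+01]
```

View pics/g4S.png

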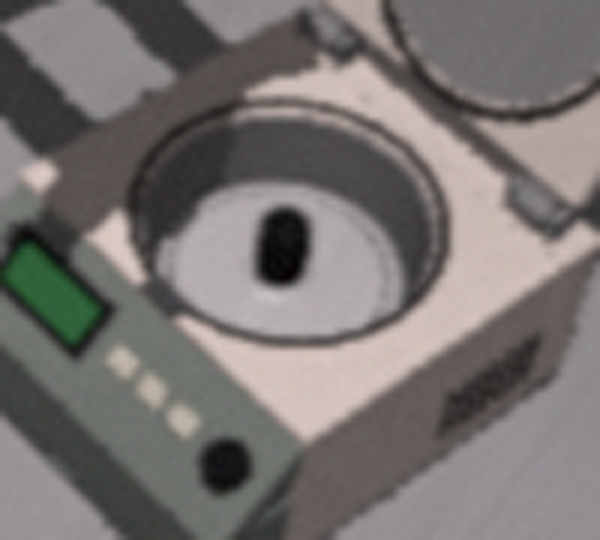

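View pics/g4T.png

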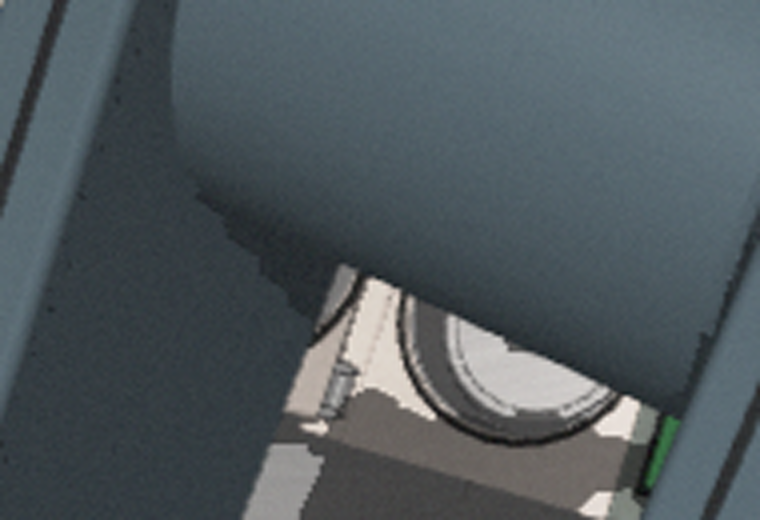

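The scene crop shows the cover lying flat in the rim. The knob is at (285,245) in the crop, which is about (307,141) in the full image, with an even gap around the disc. Next I'll check the wrist joints for the tilted bar grasp.

```bash
python3 - <<'E'
from scipy.spatial.transform import Rotation as R
import numpy as np
from plan import plan
from h import *
from bench import get_obs
o=get_obs();q=o["joint_pos"]
def fk(q): return R.from_euler("z",q[0],degrees=True)*R.from_euler("y",q[1]+q[2],degrees=True)*R.from_euler("ZYZ",[q[3],q[4],q[5]+90],degrees=True)
print(fk(q).as_euler("xyz",degrees=True),o["ee_rot"])
down=R.from_euler("xyz",[180,0,-14.3],degrees=True)
for tilt in(0,-15,-30):
  t=down*R.from_euler("x",tilt,degrees=True);print(tilt,t.as_euler("xyz",degrees=True),t.as_matrix()[:,2])
  for j1,s in((25,70),(30,80),(30,100)):
    w=(R.from_euler("z",j1,degrees=True)*R.from_euler("y",s,degrees=True)).inv()*t
    e=w.as_euler("ZYZ",degrees=True);print("  ",j1,s,e-[0,0,90])
S=load("scene4.npz")
print("knob top S",S.plane((285/6+260-.4,213/6+100-.4),.114))
r=(down*R.from_euler("x",-30,degrees=True)).as_euler("xyz",degrees=True)
plan([.594,.315,.40],list(r),10)
E
```

```text
[179.8923952   -0.35928584 -14.49860657] [179.8923952   -0.35928584 -14.49860657]
0 [180.    0.  -14.3] [-3.02486550e-17 -1.18670201e-16 -1.00000000e+00]
   25 70 [-1.27222187e-14  1.10000000e+02 -2.30700000e+02]
   30 80 [-1.27222187e-14  1.00000000e+02 -2.25700000e+02]
   30 100 [-1.27222187e-14  8.00000000e+01 -2.25700000e+02]
-15 [ 1.65000000e+02 -1.27222187e-14 -1.43000000e+01] [-0.06392805 -0.25079973 -0.96592583]
   25 70 [ -13.23457714  118.97388151 -236.22272486]
   30 80 [ -11.38552578  110.22747768 -228.68964775]
   30 100 [ -10.67539981   90.58933868 -224.81799564]
-30 [150.    0.  -14.3] [-0.12349951 -0.48450787 -0.8660254 ]
   25 70 [ -28.74243235  126.4264076  -244.65485693]
   30 80 [ -24.30847837  119.62268776 -234.17325563]
   30 100 [ -21.39165769  101.15820086 -225.92253557]
knob top S [0.52883306 0.09231273 0.114     ]
[-0.0522, -0.0005, -0.0005, -0.0001, -0.0416, 0.0034]
[-0.0522, -0.0005, -0.0005, -0.0001, -0.0417, 0.0012]
[-0.0522, -0.0005, -0.0005, -0.0, -0.0417, -0.001]
[-0.0522, -0.0005, -0.0005, -0.0, -0.0416, -0.0031]
[-0.0522, -0.0005, -0.0005, -0.0001, -0.0414, -0.0054]
[-0.0522, -0.0005, -0.0005, 0.0001, -0.041, -0.0074]
[-0.0522, -0.0005, -0.0005, -0.0, -0.0406, -0.0096]
[-0.0522, -0.0005, -0.0005, 0.0, -0.0401, -0.0117]
[-0.0522, -0.0005, -0.0005, 0.0001, -0.0394, -0.0138]
[-0.0522, -0.0005, -0.0005, 0.0, -0.0386, -0.0158]
ends [0.594  0.315  0.3999] [ 1.4998e+02 -1.0000e-02 -1.4300e+01]
```

Request:
servo_tool --pt "-0.0522 0 0 0 -0.0416 0.0034 0.4" --pt "-0.0522 0 0 0 -0.0417 0.0012 0.4" --pt "-0.0522 0 0 0 -0.0417 -0.001 0.4" --pt "-0.0522 0 0 0 -0.0416 -0.0031 0.4" --pt "-0.0522 0 0 0 -0.0414 -0.0054 0.4"

```text
time_s: 9.25
tcp_pos: [0.5415, 0.1189, 0.4138]
ee_rot: [165.0, -0.0, -14.2]
contact_force: [0.8, -0.7, 0.5]
width: 0.699
```

Request:
servo_tool --pt "-0.0522 0 0 0 -0.041 -0.0074 0.4" --pt "-0.0522 0 0 0 -0.0406 -0.0096 0.4" --pt "-0.0522 0 0 0 -0.0401 -0.0117 0.4" --pt "-0.0522 0 0 0 -0.0394 -0.0138 0.4" --pt "-0.0522 0 0 0 -0.0386 -0.0158 0.4"

```text
time_s: 9.88
tcp_pos: [0.5922, 0.3193, 0.3972]
ee_rot: [150.1, -0.0, -14.2]
contact_force: [3.0, -0.7, 0.5]
width: 0.699
```

```bash
python3 - <<'E'
from bench import *
from circ import *
from plan import plan
c=capture("scene");S=Cam(c);np.savez("scene5.npz",**c)
c=capture("top");T=Cam(c);np.savez("top5.npz",**c)
a=cv2.resize(S.img[0:150,240:440,::-1],None,fx=4,fy=4,interpolation=cv2.INTER_CUBIC)
b=cv2.resize(T.img[60:260,0:250,::-1],None,fx=3,fy=3,interpolation=cv2.INTER_CUBIC)
cv2.imwrite("pics/g5S.png",a);cv2.imwrite("pics/g5T.png",b)
o=get_obs();print(o["contact_force"],o["width"],o["tcp_pos"],o["ee_rot"],o["joint_pos"])
plan([.5812,.2664,.2858],[150,0,-14.3],1)
E
```

```text
[ 0.0616633  -0.01737979 -3.49213377] 0.7006652338930706 [0.59255448 0.3232695  0.38401728] [149.27920475   0.96973411 -13.86331594] [ 30.63952136  50.16285247  11.83989754 -31.14742382 136.78857598
 114.76708503]
[0.0126, 0.0108, 0.0151, 0.0043, -0.0003, 0.114]
ends [0.5812 0.2663 0.2858] [150.   -0.  -14.3]
```

View pics/g5S.png

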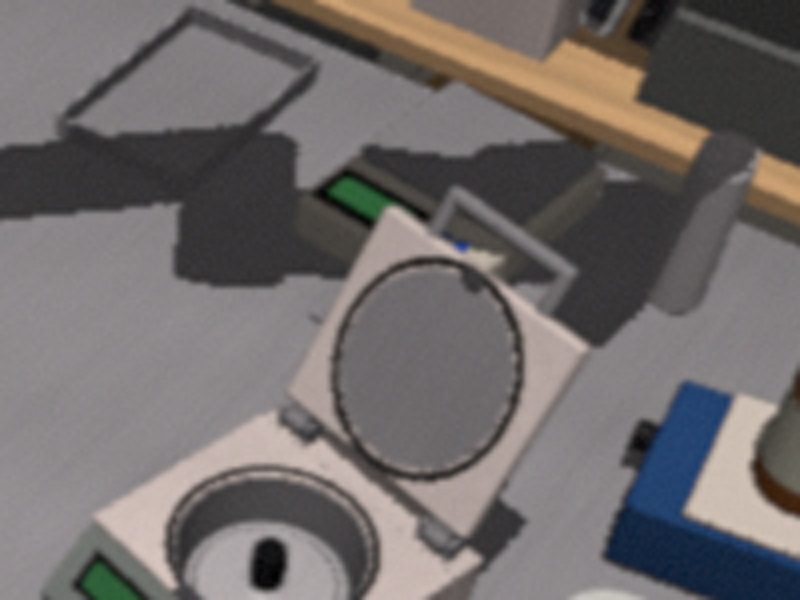

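View pics/g5T.png

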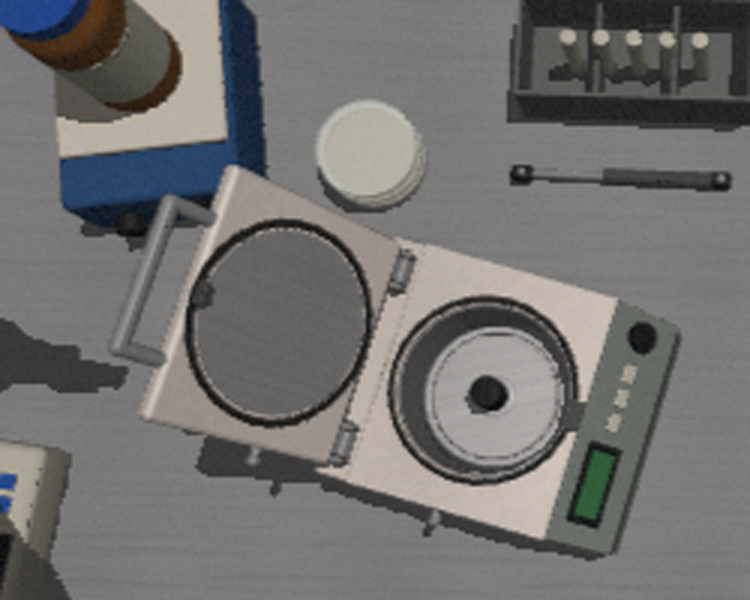

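```bash
python3 - <<'E'
from bench import *
from h import *
S=load("scene5.npz");T=load("top5.npz")
cv2.imwrite("pics/f5.png",cv2.hconcat([cv2.resize(S.img[...,::-1],(400,300)),cv2.resize(T.img[...,::-1],(400,300))]))
o=get_obs();print(o); print(S.proj(o["tcp_pos"]),T.proj(o["tcp_pos"]))
E
```

```text
{'time_s': 9.975, 'joint_pos': array([ 30.63952136,  50.16285247,  11.83989754, -31.14742382,
       136.78857598, 114.76708503]), 'qvel': array([-3.14389727, -6.40617227,  3.65366634,  1.76027425, -5.02795932,
        2.07032335]), 'tau': array([  2.17829794, -92.06707478, -36.02684498,  -2.94582769,
         3.11696045,  -0.38712353]), 'tcp_pos': array([0.59255448, 0.3232695 , 0.38401728]), 'ee_rot': array([149.27920475,   0.96973411, -13.86331594]), 'contact_force': array([ 0.0616633 , -0.01737979, -3.49213377]), 'wrist_torque': array([ 0.28312125, -0.05048209,  0.03532525]), 'width': 0.7006652338930706}
[386.69211994  24.72984587] [ -2.74888058 135.07269601]
```

View pics/f5.png

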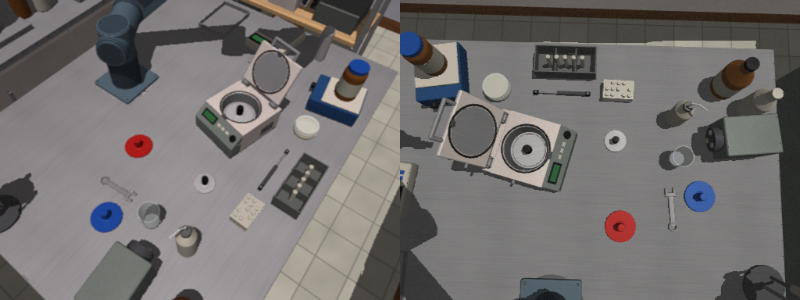

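The gripper is just above and left of both frames, since the TCP projects to (387,25) in scene and (-3,135) in top. That explains why it isn't visible. The arm is nearly straight there (elbow 11.8°), so the pose was clipped a little. Moving in along the lid brings the wrist closer. The top crop shows the cover concentric in the rotor, with the knob at (488,394).

```bash
python3 - <<'E'
from plan import plan
plan([.588,.2935,.334],[150,0,-14.3],4)
E
```

```text
[0.0032, 0.0027, 0.0038, 0.0009, 0.0001, 0.0146]
[0.0032, 0.0027, 0.0038, 0.0008, 0.0001, 0.0145]
[0.0032, 0.0027, 0.0038, 0.0009, 0.0001, 0.0146]
[0.0032, 0.0027, 0.0038, 0.0007, 0.0002, 0.0146]
ends [0.588  0.2935 0.334 ] [150.01  -0.   -14.3 ]
```

Request:
servo_tool --pt "0 0 0 0.0009 0 0.0146 0.4" --pt "0 0 0 0.0009 0 0.0146 0.4" --pt "0 0 0 0.0009 0 0.0146 0.4" --pt "0 0 0 0.0007 0 0.0146 0.4" --pt "0 0 0 0 0 0 0.4"

```text
time_s: 10.6
tcp_pos: [0.5884, 0.2881, 0.3463]
ee_rot: [150.1, 0.1, -14.3]
contact_force: [-0.5, 0.3, 0.3]
width: 0.704
```

```bash
python3 - <<'E'
from bench import *
from circ import *
from plan import plan
c=capture("scene");S=Cam(c);np.savez("scene6.npz",**c)
a=cv2.resize(S.img[0:120,300:440,::-1],None,fx=5,fy=5,interpolation=cv2.INTER_CUBIC)
c=capture("top");T=Cam(c);np.savez("top6.npz",**c)
b=cv2.resize(T.img[80:240,0:160,::-1],None,fx=3.75,fy=3.75,interpolation=cv2.INTER_CUBIC)
cv2.imwrite("pics/g6T.png",b)
cv2.imwrite("pics/g6S.png",a)
o=get_obs();print(o["contact_force"],o["width"],o["tcp_pos"],o["ee_rot"],o["joint_pos"],o["qvel"])
plan([.5812,.2664,.2858],[150,0,-14.3],1)
E
```

```text
[0.18323449 0.01672254 0.75780346] 0.7039174387293555 [0.58901057 0.28855683 0.34739913] [ 1.50180140e+02 -3.24276349e-02 -1.42470368e+01] [ 28.55150128  41.98046919  32.18445638 -26.18850982 124.15482568
 121.4367496 ] [ 0.13408452  0.33917683 -1.26253473 -0.07711415  0.09269879 -0.03679124]
[-0.0031, -0.001, 0.0005, -0.0022, -0.0103, 0.0651]
ends [0.5811 0.2664 0.2858] [150.    0.  -14.3]
```

View pics/g6S.png

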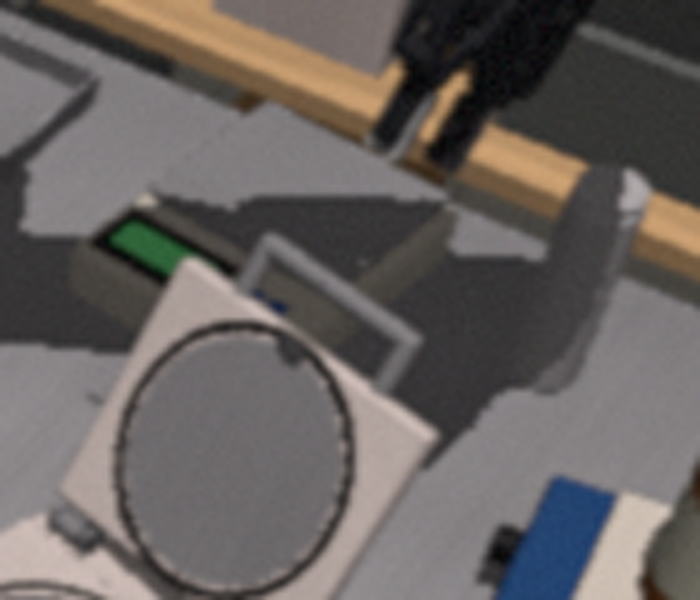

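View pics/g6T.png

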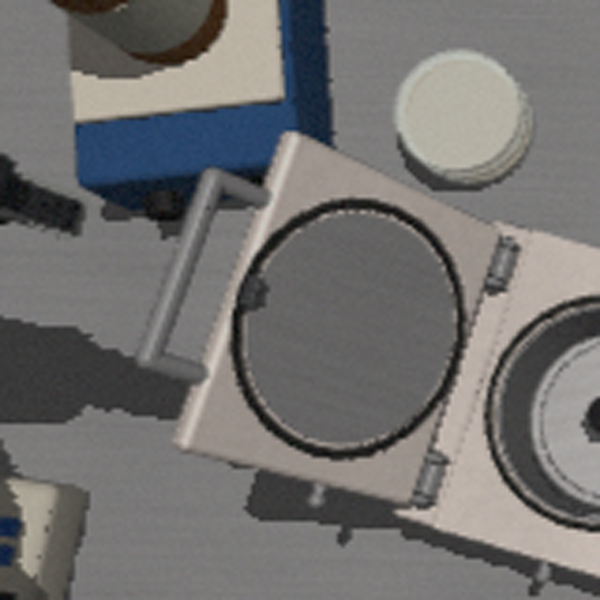

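```bash
python3 - <<'E'
from bench import *
from h import *
from scipy.spatial.transform import Rotation as R
S=load("scene6.npz");T=load("top6.npz");o=get_obs();r=R.from_euler("xyz",o["ee_rot"],degrees=True);p=o["tcp_pos"]
print(r.as_matrix().round(3))
for nm,q in(("tcp",[0,0,0]),("f+",[0,.03,-.01]),("f-",[0,-.03,-.01]),("f+o",[0,.042,-.01]),("bar?",[-.0022,-.0103,.0651-.0187])):
    w=p+r.apply(q);print(nm,w.round(4),S.proj(w).round(1),T.proj(w).round(1))
for n in((.637,.262,.3015),(.5325,.2877,.3015)): print(S.proj(n),T.proj(n))
E
```

```text
[[ 0.969 -0.214 -0.122]
 [-0.246 -0.841 -0.482]
 [ 0.001  0.497 -0.868]]
tcp [0.589  0.2886 0.3474] [375.8  42.8] [ 28.1 142.7]
f+ [0.5838 0.2682 0.371 ] [372.5  38.3] [ 31.4 142.5]
f- [0.5966 0.3186 0.3412] [383.1  40.1] [ 14.8 139.2]
f+o [0.5813 0.2581 0.377 ] [370.3  37.9] [ 34.9 143.2]
bar? [0.5834 0.2754 0.302 ] [367.7  58.4] [ 47.5 151.3]
[382.92456381  69.18768593] [ 56.71967939 125.90556372]
[353.62023642  48.90862916] [ 39.07547629 175.95612554]
```

```bash
python3 - <<'E'
from bench import *
from h import *
from scipy.spatial.transform import Rotation as R
S=load("scene6.npz");T=load("top6.npz");o=get_obs();r=R.from_euler("xyz",o["ee_rot"],degrees=True);p=o["tcp_pos"]
for z in(0,-.01,-.02,-.03,-.04):
  for y in (.03,-.03): 
    w=p+r.apply([0,y,z]);print(z,y,S.proj(w).round(1),T.proj(w).round(1))
f=tri(S,(378,28),T,(21.3,138)); print(f, r.inv().apply(f-p))
b=cv2.resize(T.img[110:170,0:80,::-1],None,fx=8,fy=8,interpolation=cv2.INTER_CUBIC);cv2.imwrite("pics/g6Tz.png",b)
b=cv2.resize(S.img[0:60,350:430,::-1],None,fx=8,fy=8,interpolation=cv2.INTER_CUBIC);cv2.imwrite("pics/g6Sz.png",b)
E
```

```text
0 0.03 [370.4  41.9] [ 36.6 144.4]
0 -0.03 [381.   43.6] [ 20.  141.1]
-0.01 0.03 [372.5  38.3] [ 31.4 142.5]
-0.01 -0.03 [383.1  40.1] [ 14.8 139.2]
-0.02 0.03 [374.6  34.7] [ 26.  140.6]
-0.02 -0.03 [385.1  36.7] [  9.5 137.3]
-0.03 0.03 [376.7  31. ] [ 20.5 138.6]
-0.03 -0.03 [387.2  33.1] [  4.1 135.4]
-0.04 0.03 [378.9  27.3] [ 14.9 136.5]
-0.04 -0.03 [389.4  29.6] [ -1.5 133.4]
[0.58683188 0.27257689 0.39868516] [ 0.00185005  0.0394056  -0.03652586]
```

View pics/g6Tz.png

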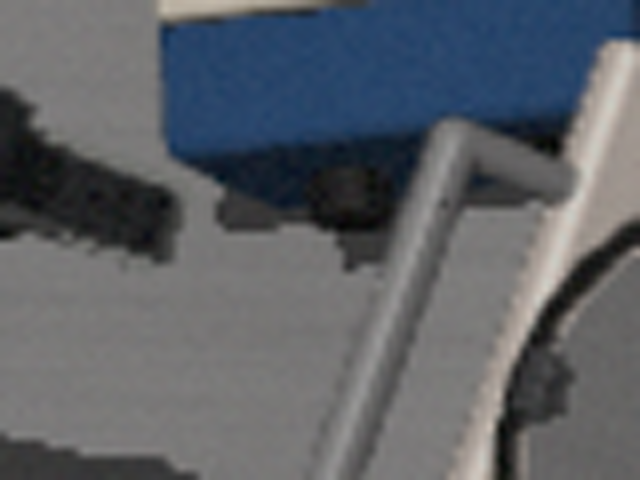

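View pics/g6Sz.png

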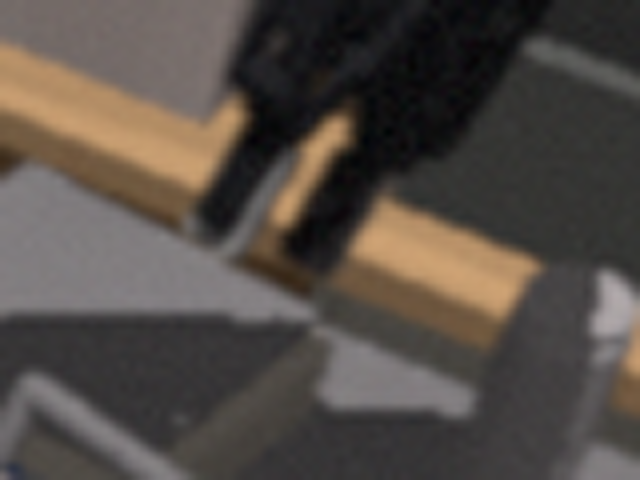

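```bash
python3 - <<'E'
from h import *
from scipy.spatial.transform import Rotation as R
S=load("scene0.npz");T=load("top0.npz");r=R.from_euler("xyz",[180,0,20.67],degrees=True);p=np.array([.19407,-.51398,.20445])
img=S.img[:,:,::-1][130:230,0:110].copy(); img=cv2.resize(img,None,fx=6,fy=6,interpolation=cv2.INTER_CUBIC)
im2=T.img[:,:,::-1][300:384,380:512].copy(); im2=cv2.resize(im2,None,fx=5,fy=5,interpolation=cv2.INTER_CUBIC)
for y in(.0425,-.0425):
  for z,c in((0,(0,0,255)),(-.013,(0,255,255)),(-.03,(0,255,0))):
    w=p+r.apply([0,y,z]);u=S.proj(w);v=T.proj(w)
    cv2.circle(img,tuple(int(a) for a in ((u-[0,130])*6+3)),4,c,-1)
    cv2.circle(im2,tuple(int(a) for a in ((v-[380,300])*5+2)),4,c,-1)
cv2.imwrite("pics/c0S.png",img);cv2.imwrite("pics/c0T.png",im2)
E
```

```text
(no output)
```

View pics/c0S.png

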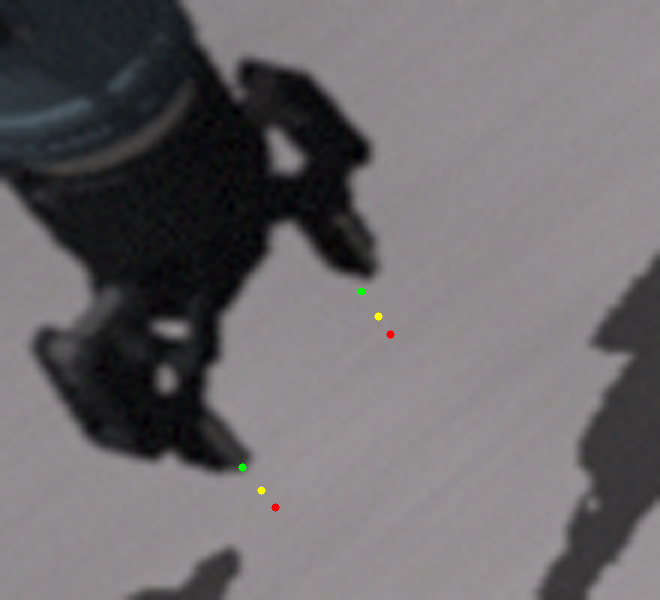

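View pics/c0T.png

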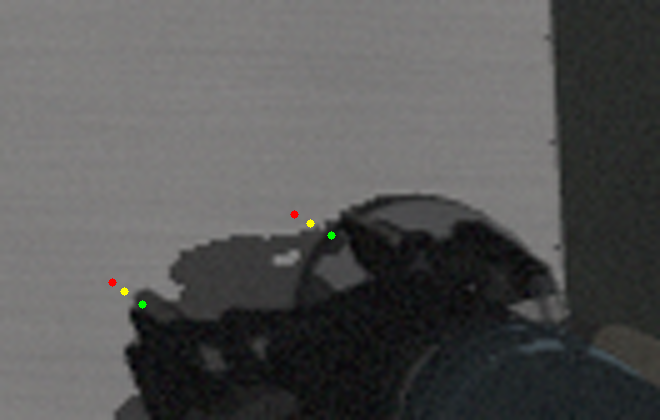

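In both views the open fingertips sit about 25–30 mm behind the nominal TCP, against the 13 mm stated. I'll go about 6 mm deeper than nominal on the bar, since its edge clearance of 30 mm allows it. I'll check by picture before closing.

Request:
servo_tool --pt "0 0 0 -0.001 -0.006 0.01 0.4" --pt "0 0 0 -0.001 -0.0043 0.02 0.4" --pt "0 0 0 0 0 0.02 0.4" --pt "0 0 0 0 0 0.015 0.4" --pt "0 0 0 0 0 0.006 0.4"

```text
time_s: 11.32
tcp_pos: [0.5806, 0.2629, 0.2787]
ee_rot: [150.1, 0.1, -14.3]
contact_force: [-0.3, 0.6, 0.8]
width: 0.702
```

```bash
python3 - <<'E'
from bench import *
from circ import *
from plan import plan
c=capture("scene");S=Cam(c);np.savez("scene7.npz",**c)
c=capture("top");T=Cam(c);np.savez("top7.npz",**c)
b=cv2.resize(T.img[110:190,0:100,::-1],None,fx=6,fy=6,interpolation=cv2.INTER_CUBIC);cv2.imwrite("pics/g7T.png",b)
a=cv2.resize(S.img[10:90,330:430,::-1],None,fx=6,fy=6,interpolation=cv2.INTER_CUBIC);cv2.imwrite("pics/g7S.png",a)
o=get_obs();print(o["contact_force"],o["width"],o["tcp_pos"],o["ee_rot"],o["joint_pos"],o["qvel"])
plan([.5812,.2664,.2858],[150,0,-14.3],1)
E
```

```text
[-0.16503121  0.02843085 -0.75834504] 0.6941030659366451 [0.58079282 0.26296969 0.27930255] [ 1.50110880e+02  4.13364052e-02 -1.42719794e+01] [ 27.15590133  38.58397652  47.43753576 -23.90590699 112.926852
 125.69992008] [ 0.22616198 -0.24396092 -1.91389363 -0.28471996  0.78734175 -0.26760431]
[-0.0019, 0.0004, 0.0008, -0.0005, 0.0003, -0.0073]
ends [0.5811 0.2664 0.2858] [150.   -0.  -14.3]
```

View pics/g7S.png

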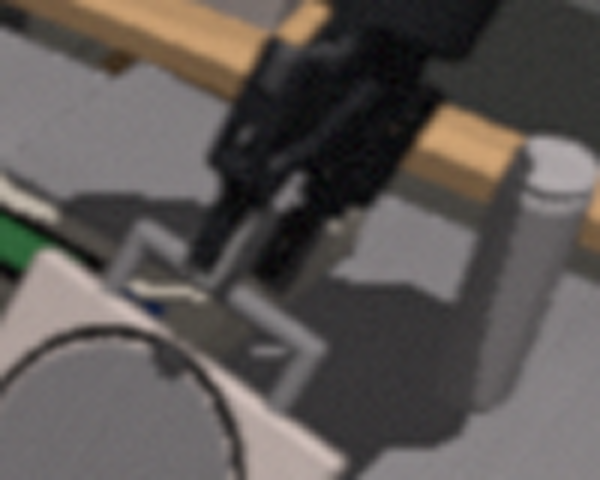

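View pics/g7T.png

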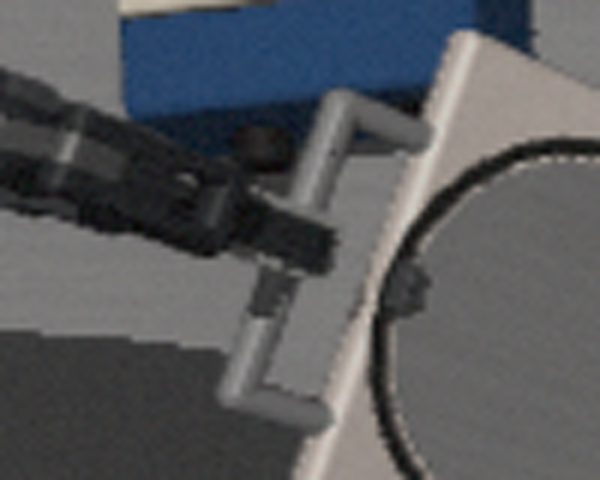

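The fingers straddle the bar in both views: the front finger is at (200,255) in the scene crop and the rear one at (275,260), with the bar between. Closing now.

Request:
servo_tool --pt "0 0 0 0 0 0 0" --pt "0 0 0 0 0 0 -0.4" --pt "0 0 0 0 0 0 -0.7" --pt "0 0 0 0 0 0 -1" --pt "0 0 0 0 0 0 -1" --force 60

```text
time_s: 12.05
tcp_pos: [0.5811, 0.263, 0.2808]
ee_rot: [150.2, -0.1, -14.3]
contact_force: [-1.1, 0.5, 5.8]
width: 0.093
```

```bash
python3 - <<'E'
from bench import *
from circ import *
c=capture("scene");S=Cam(c);np.savez("scene8.npz",**c)
a=cv2.resize(S.img[10:110,320:430,::-1],None,fx=6,fy=6,interpolation=cv2.INTER_CUBIC);cv2.imwrite("pics/g8S.png",a)
c=capture("top");T=Cam(c);np.savez("top8.npz",**c)
b=cv2.resize(T.img[110:190,0:100,::-1],None,fx=6,fy=6,interpolation=cv2.INTER_CUBIC);cv2.imwrite("pics/g8T.png",b)
o=get_obs();print(o["contact_force"],o["width"],o["tcp_pos"],o["ee_rot"],o["joint_pos"])
E
```

```text
[-0.6493839  -0.00897404  5.23375295] 0.09174845764029427 [0.58112137 0.26300659 0.28077975] [ 1.50173968e+02 -7.74382239e-02 -1.42740598e+01] [ 27.16029664  38.51289299  47.33874284 -23.94265653 112.96428533
 125.68690171]
```

View pics/g8S.png

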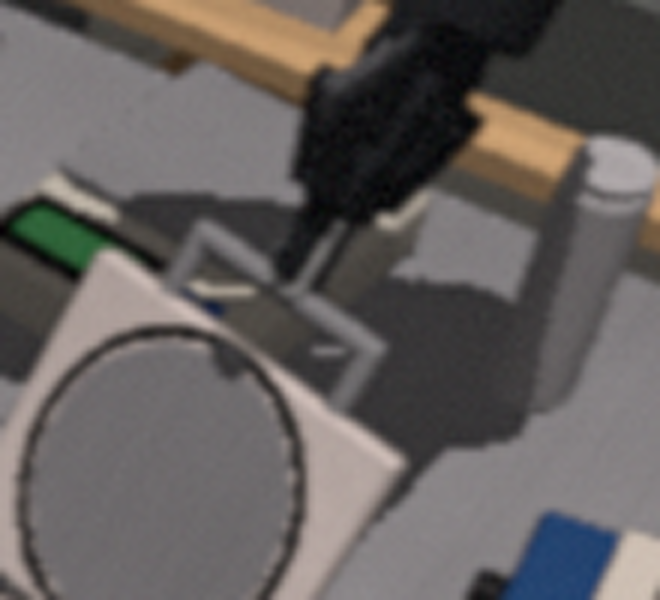

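View pics/g8T.png

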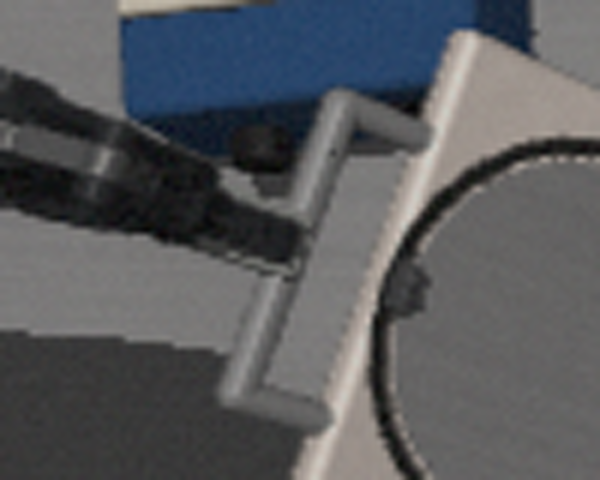

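```bash
python3 - <<'E'
from bench import *
from h import *
from scipy.spatial.transform import Rotation as R
S=load("scene8.npz");T=load("top8.npz");o=get_obs();r=R.from_euler("xyz",o["ee_rot"],degrees=True);p=o["tcp_pos"]
for z in(0,-.01,-.02,-.0187-.006,-.03):
  for y in(.006,.013,-.006):
    w=p+r.apply([0,y,z]);print(z,y,((S.proj(w)-[320,10])*6+3).round(0),((T.proj(w)-[0,110])*6+3).round(0))
f=tri(S,(367.3,56.3),T,(49.5,151)); print(f, r.inv().apply(f-p))
E
```

```text
0 0.006 [255. 342.] [366. 275.]
0 0.013 [247. 342.] [377. 277.]
0 -0.006 [268. 343.] [346. 270.]
-0.01 0.006 [266. 323.] [339. 265.]
-0.01 0.013 [259. 322.] [351. 268.]
-0.01 -0.006 [279. 324.] [320. 261.]
-0.02 0.006 [278. 303.] [312. 255.]
-0.02 0.013 [271. 302.] [324. 258.]
-0.02 -0.006 [291. 304.] [292. 251.]
-0.0247 0.006 [284. 294.] [299. 251.]
-0.0247 0.013 [276. 293.] [311. 253.]
-0.0247 -0.006 [296. 295.] [280. 247.]
-0.03 0.006 [290. 283.] [284. 245.]
-0.03 0.013 [282. 282.] [296. 248.]
-0.03 -0.006 [303. 284.] [265. 241.]
[0.58265348 0.2662316  0.31371237] [ 0.00073416  0.01333999 -0.0303119 ]
```

```bash
python3 - <<'E'
from h import *
S=load("scene8.npz");S0=load("scene5.npz");T=load("top8.npz");T0=load("top5.npz")
f=lambda c,x,y,w,h:cv2.resize(c.img[y:y+h,x:x+w,::-1],None,fx=12,fy=12,interpolation=cv2.INTER_CUBIC)
a=cv2.hconcat([f(S0,352,42,32,25),f(S,352,42,32,25)]);b=cv2.hconcat([f(T0,32,138,32,25),f(T,32,138,32,25)])
cv2.imwrite("pics/g8z.png",cv2.vconcat([a,b]))
E
```

```text
(no output)
```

View pics/g8z.png

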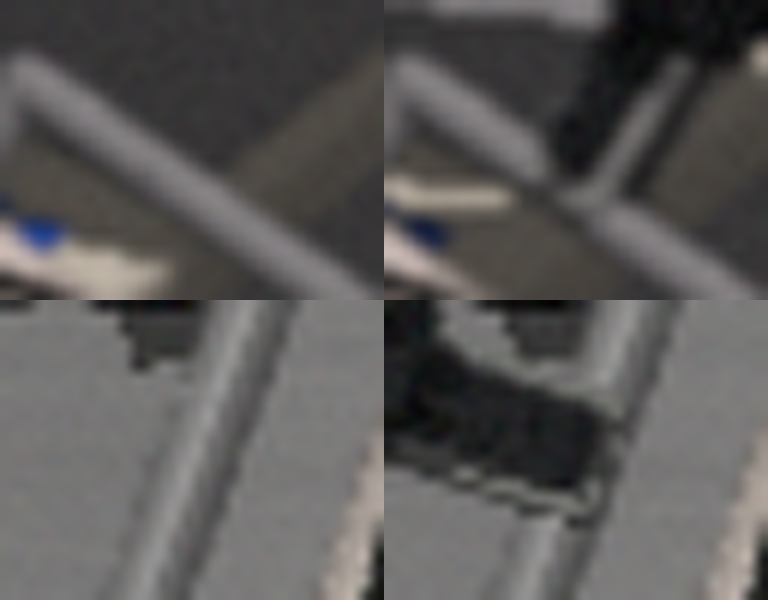

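The pixels show the bar held only by the last ~8 mm of the fingertips, at about (367,57) in scene. I'll reopen (the lid rests on its stop), go 9 mm deeper while watching the force, and regrip.

Request:
servo_tool --pt "0 0 0 0 0 0 -0.4" --pt "0 0 0 0 0 0 -0.1" --pt "0 0 0 0 0 0.003 0" --pt "0 0 0 0 0 0.003 0" --pt "0 0 0 0 0 0.003 0"

```text
time_s: 12.78
tcp_pos: [0.5798, 0.2585, 0.2717]
ee_rot: [150.1, 0.0, -14.3]
contact_force: [0.0, -0.3, 0.3]
width: 0.502
```

Request:
servo_tool --pt "0 0 0 0 0 0 -0.3" --pt "0 0 0 0 0 0 -0.6" --pt "0 0 0 0 0 0 -1" --pt "0 0 0 0 0 0 -1" --pt "0 0 0 0 0 0 -1"

```text
time_s: 13.4
tcp_pos: [0.5799, 0.2584, 0.2725]
ee_rot: [150.1, -0.0, -14.3]
contact_force: [-1.4, -1.6, 3.2]
width: 0.111
```

```bash
python3 - <<'E'
from bench import *
from h import *
c=capture("scene");S=Cam(c);np.savez("scene9.npz",**c)
c=capture("top");T=Cam(c);np.savez("top9.npz",**c)
f=lambda c,x,y,w,h:cv2.resize(c.img[y:y+h,x:x+w,::-1],None,fx=10,fy=10,interpolation=cv2.INTER_CUBIC)
cv2.imwrite("pics/g9z.png",cv2.hconcat([f(S,345,35,40,40),f(T,25,130,40,40)]))
o=get_obs();print(o["contact_force"],o["wrist_torque"],o["width"],o["tcp_pos"],o["ee_rot"],o["joint_pos"])
E
```

```text
[-1.73965422 -2.80840384  3.79776364] [-0.32933542  0.13914682 -0.09650504] 0.10865149017803657 [0.57987965 0.25844248 0.27255522] [ 1.50131383e+02 -3.41448511e-02 -1.42859985e+01] [ 26.89593296  38.17334296  49.05870154 -23.80625478 111.65538557
 126.0150561 ]
```

View pics/g9z.png

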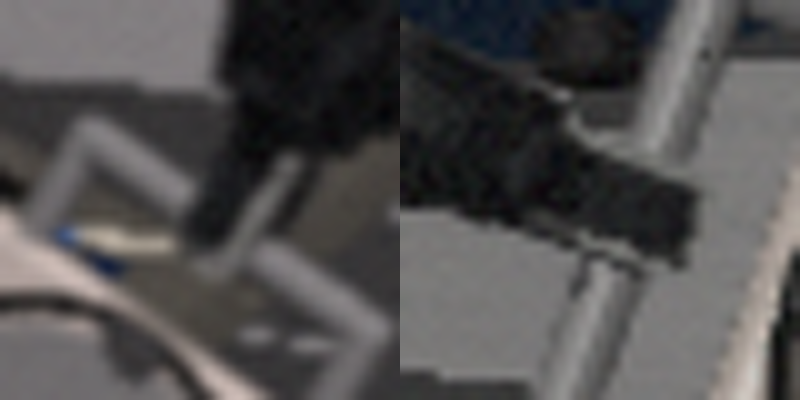

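The regrip shows the fingertips well past the bar, by about 10 mm, with small forces. Now I'll swing about the hinge (TCP radius ≈ 0.168 m) with a gentle ramp.

Request:
servo_tool --pt "0.0262 0 0 0 0.0044 0.0001 -1" --pt "0.0524 0 0 0 0.0088 0.0002 -1" --pt "0.0524 0 0 0 0.0088 0.0002 -1" --pt "0.0524 0 0 0 0.0088 0.0002 -1" --pt "0.0524 0 0 0 0.0088 0.0002 -1" --force 70

```text
time_s: 14.12
tcp_pos: [0.5709, 0.224, 0.2878]
ee_rot: [163.9, -0.0, -14.2]
contact_force: [0.4, 0.8, 0.4]
width: 0.103
```

Request:
servo_tool --pt "0.0524 0 0 0 0.0088 0.0002 -1" --pt "0.0524 0 0 0 0.0088 0.0002 -1" --pt "0.0524 0 0 0 0.0088 0.0002 -1" --pt "0.0524 0 0 0 0.0088 0.0002 -1" --pt "0.0262 0 0 0 0.0044 0.0001 -1"

```text
time_s: 14.75
tcp_pos: [0.5609, 0.1853, 0.2945]
ee_rot: [177.3, 0.0, -14.3]
contact_force: [-2.4, 0.0, 1.3]
width: 0.107
```

Request:
servo_tool --pt "0.0175 0 0 0 0.003 0.0001 -1" --pt "0.0087 0 0 0 0.0015 0 -1" --pt "0 0 0 0 0 0 -1" --pt "0 0 0 0 0 0 -1" --pt "0 0 0 0 0 0 -1"

```text
time_s: 15.38
tcp_pos: [0.56, 0.1819, 0.2946]
ee_rot: [178.7, 0.0, -14.2]
contact_force: [-4.4, 0.8, 5.2]
width: 0.107
```

```bash
python3 - <<'E'
from bench import *
from h import *
c=capture("scene");S=Cam(c);np.savez("scene10.npz",**c)
c=capture("top");T=Cam(c);np.savez("top10.npz",**c)
f=lambda c,x,y,w,h,k:cv2.resize(c.img[y:y+h,x:x+w,::-1],None,fx=k,fy=k,interpolation=cv2.INTER_CUBIC)
cv2.imwrite("pics/g10S.png",f(S,270,30,130,110,6));cv2.imwrite("pics/g10T.png",f(T,30,90,180,140,4))
o=get_obs();print(o["contact_force"],o["wrist_torque"],o["width"],o["tcp_pos"],o["ee_rot"],o["joint_pos"])
E
```

```text
[-5.37267223  2.32196267  5.40962194] [ 0.06661275  0.83612127 -0.09849148] 0.10315864138872574 [0.56000818 0.18183975 0.29455273] [ 1.78664433e+02  1.53947894e-02 -1.42285528e+01] [  7.95053805  17.08417198  72.6024612   -1.23104914  90.83168832
 112.16660978]
```

View pics/g10S.png

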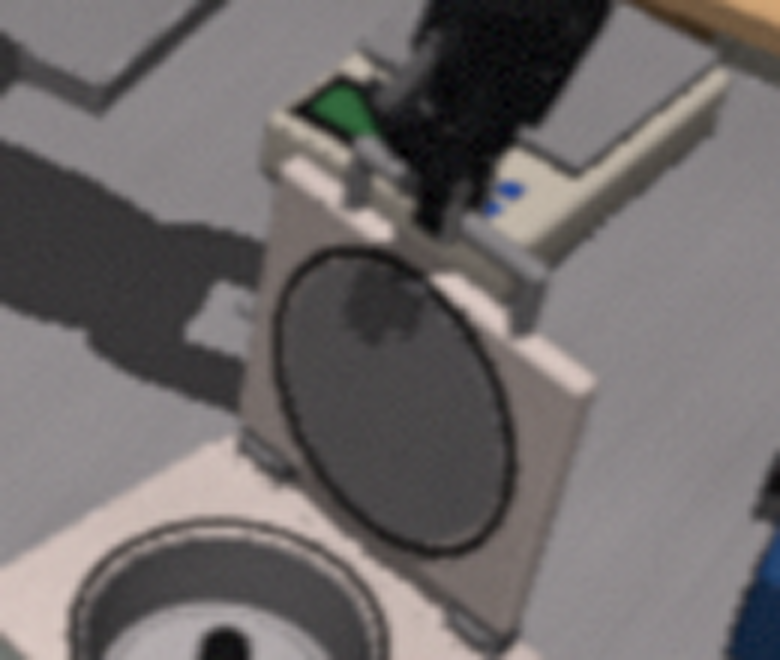

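View pics/g10T.png

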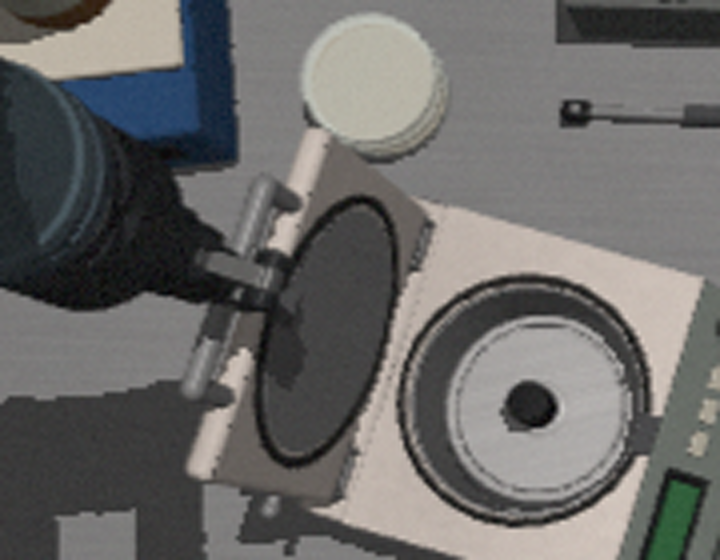

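By tool angle and by the TCP chord, the lid is about 1.2–1.3° short of upright. I'll turn it the rest of the way.

Request:
servo_tool --pt "0.008 0 0 0 0.0013 0 -1" --pt "0.009 0 0 0 0.0015 0 -1" --pt "0.005 0 0 0 0.0008 0 -1" --pt "0 0 0 0 0 0 -1" --pt "0 0 0 0 0 0 -1"

```text
time_s: 16.1
tcp_pos: [0.5591, 0.1783, 0.2946]
ee_rot: [179.9, 0.0, -14.2]
contact_force: [-5.1, 1.7, 5.3]
width: 0.103
```

```bash
python3 - <<'E'
from bench import *
from h import *
c=capture("scene");S=Cam(c);np.savez("scene11.npz",**c)
c=capture("top");T=Cam(c);np.savez("top11.npz",**c)
f=lambda c,x,y,w,h,k:cv2.resize(c.img[y:y+h,x:x+w,::-1],None,fx=k,fy=k,interpolation=cv2.INTER_CUBIC)
cv2.imwrite("pics/g11S.png",f(S,310,35,70,60,10));cv2.imwrite("pics/g11T.png",f(T,60,110,80,100,6))
o=get_obs();print(o["contact_force"],o["wrist_torque"],o["width"],o["tcp_pos"],o["ee_rot"])
d=o["tcp_pos"]-np.array([.57988,.25844,.27256]); h=-(d[0]*.247+d[1]*.969); m=np.degrees(np.arctan2(d[2],h))
for a0 in(30,29.75): print("alpha",2*m-a0,"R",np.hypot(h,d[2])/(2*np.sin(np.radians(a0-m))))
E
```

```text
[-5.23836357  1.51153221  4.51037902] [ 0.15033127  0.83075027 -0.09178254] 0.10796116944719529 [0.55907121 0.17827663 0.2945794 ] [ 1.79925509e+02  2.26084827e-02 -1.42378691e+01]
alpha -0.22169085376440023 R 0.1643642379176728
alpha 0.02830914623559977 R 0.16706543547923466
```

View pics/g11S.png

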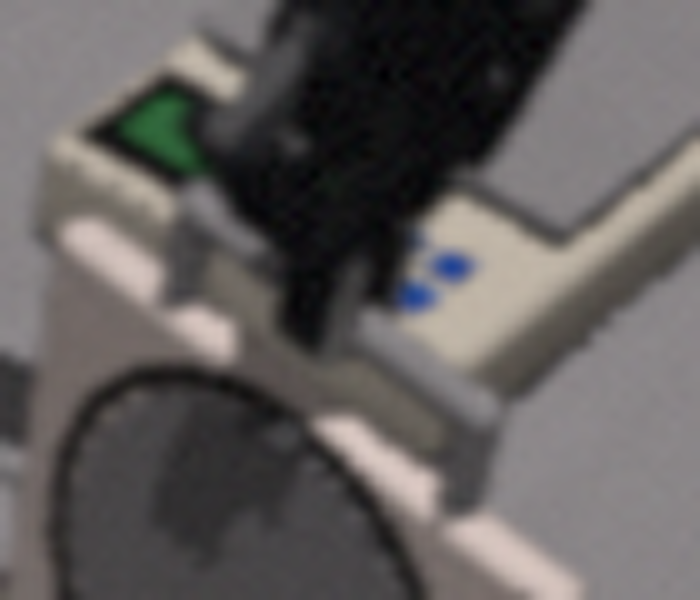

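View pics/g11T.png

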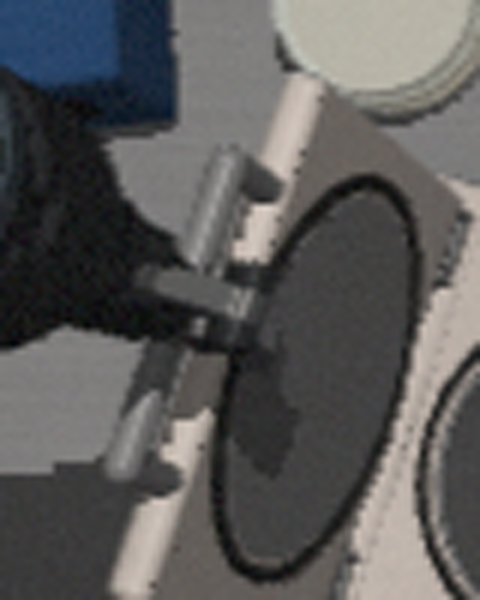

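```bash
python3 - <<'E'
from h import *
S=load("scene11.npz");T=load("top11.npz")
b1=tri(T,(98.0,135.2),S,(358.6,74.4));b2=tri(T,(79.0,187.0),S,(329.8,54.2));m=(b1+b2)/2
xc=np.array([.247,.969])
print(b1,b2,m,np.linalg.norm(b1-b2))
h=np.array([.5577,.1783])
print("off",(m[:2]-h)@xc,"deg",np.degrees(np.arcsin((m[:2]-h)@xc/.202)))
# per-camera: bar midpoint ray at z=.329 vs that camera's own rotor centre
for c,uv,ro in((T,(88.5,161.1),(.5354,.0865)),(S,(344.2,64.3),(.5330,.0880))):
    p=c.plane(uv,.329)[:2]; d=(p-ro)@xc-.094; print(p,d,np.degrees(np.arcsin(d/.202)))
E
```

```text
[0.61018183 0.16048013 0.33960364] [0.50855014 0.19092307 0.33328808] [0.55936598 0.1757016  0.33644586] 0.10628104240347933
off -0.0021063488233361042 deg -0.5974608164387424
[0.56040957 0.17886588] 0.0016799051666803594 0.4764979482989289
[0.55719044 0.18426505] 0.0052558723604481244 1.4909568944572267
```

```bash
python3 - <<'E'
from h import *
from bench import *
S=load("scene0.npz");T=load("top0.npz");xc=np.array([.247,.969])
for c,uv,ro in((T,(71/4+29.6,204/4+99.6),(.5354,.0865)),(S,(474/3.7+239.6,72.5/3.7+39.6),(.5330,.0880))):
    p=c.plane(uv,.302)[:2]; print((p-ro)@xc-.094-.101)
c=capture("scene");I=Cam(c).img;c=capture("top");J=Cam(c).img
cv2.imwrite("pics/f12.png",cv2.hconcat([cv2.resize(I[...,::-1],(400,300)),cv2.resize(J[...,::-1],(400,300))]))
o=get_obs();print(o["time_s"],o["tcp_pos"],o["width"],np.abs(o["qvel"]).max())
E
```

```text
0.0006967882071108045
-0.003355868787018268
16.3 [0.55908036 0.1783179  0.2946033 ] 0.10672395460340893 0.07779150383958662
```

View pics/f12.png

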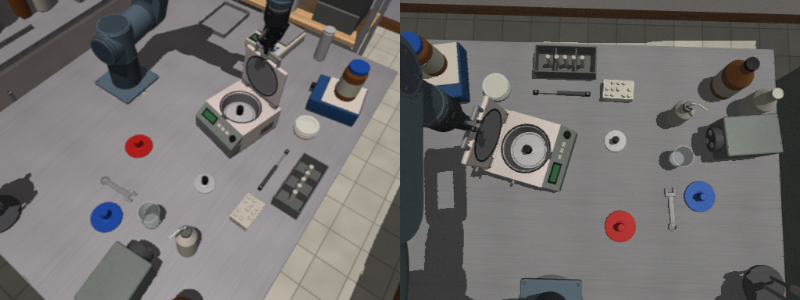

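Both views show the lid upright in the gripper, the cover in the rotor and everything else where it was. The arm is still. Handing in.

```bash
python3 -c "
from bench import *
print(hand_in())"
```

```text
the job is handed in; nothing more can be done
None
```

The larger white cover is in the rotor, knob up and released. The lid is standing upright with the gripper still holding its grip bar. I handed in at 16.3 s of the 53 s allowed.

**Cover:** I lowered it gently until it touched down, with the tool at z = 0.084 m and about 4 N. That is the height at which it should sit on the ledge. Pictures taken after release show it flat and centred inside the rim.

**Lid:** My first grip held the bar only by the fingertips, so I reopened while the lid rested on its stop, moved 9 mm deeper and gripped again. I then swung it up about its hinge at low force.

**Last checks:**
- **Arm position:** the lid angle worked out within about 0.3° of upright. The tool points straight down at 179.9°, the arm is still, and the wrist force is about 7 N.
- **Top camera:** this put the bar about 0.3–0.5° short of upright.
- **Scene camera:** this disagreed more, at about 1.5°, and it also misplaced the bar by 3 mm at the start. Combining the two views gave 0.6° on the other side. I trusted the arm position.
- **Fingertip position:** in the pictures the open fingertips sat further back from the tool point than the stated 13 mm. The gripper opening also read about 4 mm less than the knob's and bar's true widths. Neither affected the result.

The other items on the bench look unmoved in the last pictures.

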